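Pack the red-coded tools into the call-out tray

ROBOT

A 7-joint arm with a two-finger parallel gripper is mounted at the origin on a cart in front of the work surface, level with it; the furniture and walls round the work are solid. World frame = base frame: x ahead of the robot, y to its left, z up, the work surface at z = 0. Lengths are in m, angles in rad, forces in N, time in s.
With the tool pointing down it reaches from about 0.4 to 0.85 m from the base axis. Payload 4.5 kg.
Tool frame: the origin (TCP) lies on the centre line of the jaws, within the pads' length; the fingertips stand 11 mm ahead of it and the grasp point (between the pads) lies 8 mm behind it; z points along the fingers, y is the line along which they close (so a half turn about z gives the same grasp; the last joint's range is limited). The gripper opens to 88 mm and grips with 3 to 60 N. Pads are 18 mm wide; open, the fingers measure 123 mm over their backs; the gripper's body (75 mm by 187 mm) begins 45 mm behind the grasp point.
Start: joints at [1.258, 0.689, -0.195, 1.565, 0.157, 0.902, -0.215], TCP at [0.212, -0.588, 0.25] pointing down, gripper open.
Joint ranges: [-3.01, 3.01], [-0.46, 2.08], [-1.47, 1.51], [0.13, 2.56], [-1, 4.14], [0.04, 2.09], [-2.66, 2.66]. Speed limits (rad/s): [2.57, 2.57, 3.14, 3.14, 3.14, 3.14, 3.14].

INTERFACE

Orientations are given as a unit quaternion [x, y, z, w].
In Python, from plant import * gives the robot as it stands. The module is installed in compiled form; this text tells all that it offers.
- The arm moves only by the tool send_rows, never from a script. Its argument "motion" is a list of rows, each an object of numbers: "x", "y", "z": the shift along the tool's x, y, z in cm; "rx", "ry", "rz": the turn, a rotation vector about the tool's x, y, z in rad; "jaw": the finger opening in cm, from 0 to 8.81. In form: [{"x": .., "y": .., "z": .., "rx": .., "ry": .., "rz": .., "jaw": ..}, ...]. A call has exactly 5 rows; each row shifts and turns the commanded pose from where the row before left it, along the tool's axes as they then stand; what a row does not reach is not made up. A row lasts 1/10 s, in which the tool goes at most 50 mm and 8.59 degrees, less where a joint would pass 70% of its speed; a pose out of reach is approached as far as the arm can. A call is refused whole if a number of a shift passes 5 or a number of a turn 0.15, either way. A call with a gripper value outside its range is refused whole. The fingers move at their own pace and stop on an object; "grip_force" is the grip in N (left out, the last holds). Time passes only in rows, so rows that do not move let the fingers close, or fill a call up. It gives the time, the measured TCP pose, the force, the opening and the grip force at its end, in the units of the state.
- get_state(): the state, without advancing time (a new reading comes with each control period).
- snapshot(name): name is "scene" or "side" or "wrist"; returns a dict with "img" (480x640x3 uint8, red, green, blue), "vertical_fov" (degrees; the focal length in pixels is half the picture's height over the tangent of half this angle, whatever the lens; pixels are square), "cx", "cy" (the principal point, pixels), "extrinsics" (4x4, takes a point from camera to world coordinates). Camera axes: x right, y up, looking along -z (the intrinsics and any distortion apply to the point x, -y, -z); pixel columns grow to the right and rows downward; lengths in m; the calibration is good to about 2 mm. A picture is of the moment at which its call begins. There is no depth.
- finish_job(): hands the job in; it is judged then, once.
The state is a dict: "clock": time; "q": joint angles; "qd": joint speeds; "joint_torque": joint torques, N m; "tool_pos": TCP position; "eef_rot": TCP orientation; "contact_force": force on the tool from outside, world axes, zero at the start; "moment": the same for the moment, N m; "opening": opening from 0.0 (shut) to 1.0 (fully open); "finger_force": force on a finger pad.
Only numpy, scipy, OpenCV 4.12 (cv2) and the standard library are available. Lean on these libraries where they do the work, as an engineer would, in place of code of your own. Each camera call takes 0.05 s, during which the arm holds its last target. There are 200 camera calls.

TASK

Pack the red tool set into the shallow call-out tray: lay the red-handled screwdriver, the red-handled cutters and the red-capped marker each flat on the foam insert that shows its own yellow silhouette, centred on the silhouette and lined up with it (either way round will do). Leave the blue screwdriver, the blue-handled cutters and the black-capped marker lying where they are.

Things in the scene. Friction and masses are not known exactly. Their poses are not given: they have to be found in the camera images.
- kit_tray: Shallow metal tray, fixed to the bench, 214 mm (its x) by 208 mm (its y), rim 6 mm thick and 14 mm high, i.e. only 3 mm above the foam inside. Origin: centre of the underside, 2 mm above the bench (a thin mat lies under it); three inserts side by side along its x, 66 mm apart, in any order, each lengthwise along its y.
- insert_driver: Fixed black foam insert lying in the tray, 64 x 192 x 8 mm, flat, with a flat yellow silhouette of a screwdriver (wide handle, thin shaft) printed on it (no recess). Origin: centre of the underside, 5 mm above the bench; the foam's top is 8 mm above the origin. y axis along insert and silhouette, z up; the silhouette is centred.
- insert_cutter: Fixed black foam insert lying in the tray, 64 x 192 x 8 mm, flat, with a flat yellow silhouette of hand cutters (two spread handles) printed on it (no recess). Origin: centre of the underside, 5 mm above the bench; the foam's top is 8 mm above the origin. y axis along insert and silhouette, z up; the silhouette is centred.
- insert_marker: Fixed black foam insert lying in the tray, 64 x 192 x 8 mm, flat, with a flat yellow silhouette of a marker pen (a plain bar with a wider cap end) printed on it (no recess). Origin: centre of the underside, 5 mm above the bench; the foam's top is 8 mm above the origin. y axis along insert and silhouette, z up; the silhouette is centred.
- driver_red_mid (a point): Screwdriver, red-handled, lying down, 159 mm long. This point: on its axis, middle of its length, 10.5 mm above what it lies on. y axis along the tool: red handle (round, 21 mm) from y = -6 to +78 mm, thin shaft to y = -80 mm. It may roll about y, so ignore x and z. Centre of mass in the handle: pinch it near y = +25 mm.
- flush_cutter: Hand cutters with red handles, lying flat, 45 x 122 x 11 mm, rigid. Origin: centre of the outline, on the underside; y axis along it, handle ends at +y, metal jaws at -y; z up. The handles spread in a V from the pivot (y = -24 mm) to 45 mm wide at y = +61 mm; pinch across both near y = +12 mm.
- marker_red: Marker pen, white barrel and red cap, lying down, 17 mm wide, 120 mm long, 18 mm high. Origin: middle of its length, on its underside; y axis along the pen, cap at -y (y = -60 to -21 mm), round barrel at +y; z up. Pinch across the barrel near y = +10 mm.
- driver_blue_mid (a point): Screwdriver, blue-handled, lying down, 129 mm long. This point: on its axis, middle of its length, 8 mm above what it lies on. y axis along the tool: blue handle (round, 16 mm) from y = -6 to +64 mm, thin shaft to y = -64 mm. It may roll about y, so ignore x and z. Centre of mass in the handle: pinch it near y = +25 mm. Does not belong in the tray.
- nipper_blue: Hand cutters with blue handles, lying flat, 45 x 122 x 11 mm, rigid. Origin: centre of the outline, on the underside; y axis along it, handle ends at +y, metal jaws at -y; z up. The handles spread in a V from the pivot (y = -24 mm) to 45 mm wide at y = +61 mm; pinch across both near y = +12 mm. Does not belong in the tray.
- marker_black: Marker pen, white barrel and black cap, lying down, 17 mm wide, 127 mm long, 18 mm high. Origin: middle of its length, on its underside; y axis along the pen, cap at -y (y = -63 to -21 mm), round barrel at +y; z up. Pinch across the barrel near y = +10 mm. Does not belong in the tray.

How it is judged:
By the outcome, as a careful person would: the job done as asked, in the order asked, and still so for the second after the job is handed in, with the robot touching nothing.
It also fails if it takes over 96 s, if anything falls off the work surface, if the arm or the gripper's body presses on something with over 40 N, if the wrist force passes 120 N, or if a joint passes its speed limit or range.

## Working session

There is one attempt and no reset: what is moved stays moved. The work goes in short steps, Python scripts to look and compute and a tool call to move; the robot and the scene stay as the last step left them, time stands still between calls to the robot, and variables do not carry over. Pictures are saved under pics/ and viewed, at most 18 in all, crops included, and the job is handed in when it is done.

Besides the shell and the picture viewer there is one more tool, called after "Request:" as name(argument=value, ...) on one line, values as JSON. send_rows: Moves the arm, as the interface text tells. Its arguments: {"type":"object","properties":{"motion":{"type":"array"},"grip_force":{"type":"number"}},"required":["motion"]}

```bash
mkdir -p pics; python3 - <<'E'
from plant import *
import cv2,json
s=get_state()
print(s)
for n in ("scene","side"):
    d=snapshot(n); print(n,{k:v for k,v in d.items() if k!="img"})
    cv2.imwrite(f"pics/{n}0.png",d["img"][:,:,::-1])
E
```

```text
{'clock': 0.0, 'q': array([ 1.25777931,  0.68997528, -0.1945407 ,  1.56633976,  0.15729357,
        0.90251766, -0.21513053]), 'qd': array([ 6.89036463e-05, -9.67242287e-04,  9.51682633e-05,  7.65165439e-04,
       -1.00855608e-03, -6.29298929e-04,  1.75635808e-03]), 'joint_torque': array([ 1.25643392e-04, -5.27561080e+01, -1.26624338e+00, -1.53425914e+01,
       -5.25786274e-02,  6.72897921e-03,  1.81419678e-04]), 'tool_pos': array([ 0.21219966, -0.58721749,  0.24891727]), 'eef_rot': array([ 9.84995925e-01,  1.72575129e-01, -2.16135987e-04, -8.97948792e-04]), 'contact_force': array([0.1718241 , 0.25503042, 0.84063064]), 'moment': array([-0.03346516,  0.01125495,  0.00014177]), 'finger_force': 0.0, 'opening': 1.0010104670466462}
scene {'vertical_fov': 51.14200120090713, 'cx': 314.794149618681, 'cy': 235.19115581304422, 'extrinsics': array([[-0.7134344 ,  0.3518584 , -0.60597609, -0.24646344],
       [-0.7006824 , -0.34902471,  0.6222748 ,  0.80653714],
       [ 0.00745199,  0.86854903,  0.49554722,  0.63313996],
       [ 0.        ,  0.        ,  0.        ,  1.        ]])}
side {'vertical_fov': 54.1224960937567, 'cx': 326.450929414548, 'cy': 233.10549399284727, 'extrinsics': array([[-0.999961  ,  0.00861982,  0.00192298,  0.49022283],
       [-0.00226351, -0.46059778,  0.88760608,  0.86748936],
       [ 0.00853673,  0.88756711,  0.46059933,  0.48703945],
       [ 0.        ,  0.        ,  0.        ,  1.        ]])}
```

View pics/scene0.png

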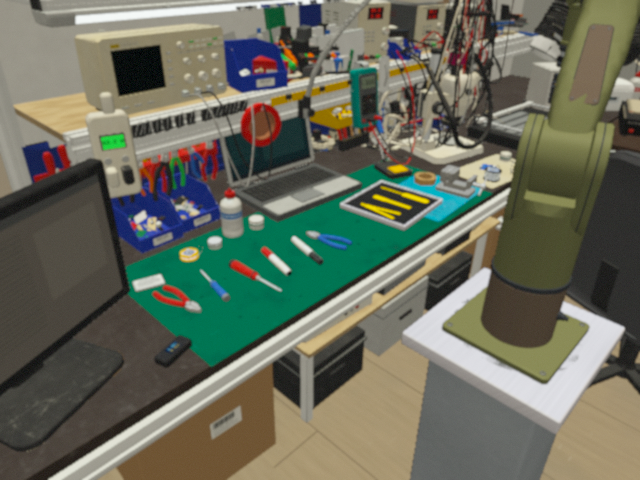

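View pics/side0.png

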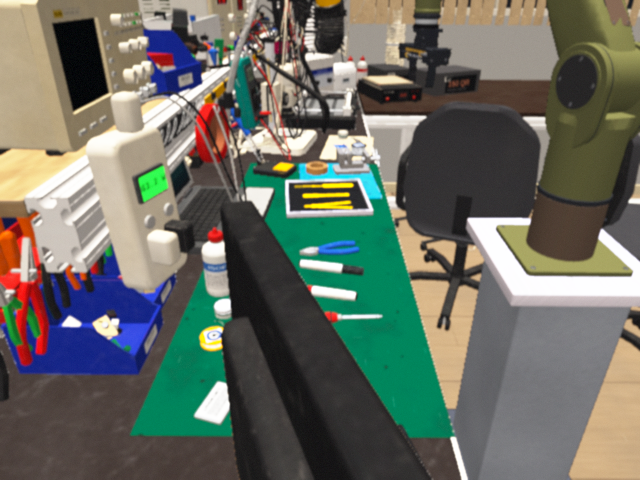

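The scene view shows, left to right: red cutters (175,298), blue driver (213,284), red driver (255,275), red marker (276,260), black marker (305,249), blue cutters (328,240) and the tray (392,204). In the side view the tray is at (328,197), and the monitor hides the red cutters and blue driver.

```bash
cat > h.py <<'E'
import numpy as np, cv2
from plant import *
from scipy.spatial.transform import Rotation as R
def cast(d,uv,z):
    f=240/np.tan(np.radians(d["vertical_fov"]/2)); uv=np.atleast_2d(np.asarray(uv,float)); E=d["extrinsics"]
    r=np.c_[(uv[:,0]-d["cx"])/f,-(uv[:,1]-d["cy"])/f,-np.ones(len(uv))]@E[:3,:3].T
    t=(z-E[2,3])/r[:,2]; return E[:3,3]+r*t[:,None]
def project(d,P):
    f=240/np.tan(np.radians(d["vertical_fov"]/2)); E=d["extrinsics"]
    c=(np.atleast_2d(P)-E[:3,3])@E[:3,:3]; return np.c_[d["cx"]-f*c[:,0]/c[:,2], d["cy"]+f*c[:,1]/c[:,2]]
def hsv(d): return cv2.cvtColor(d["img"],cv2.COLOR_RGB2HSV)
def mask(d,col):
    h=hsv(d)
    if col=="red": return ((h[...,0]<8)|(h[...,0]>172))&(h[...,1]>140)&(h[...,2]>90)
    if col=="yellow": return (h[...,0]>20)&(h[...,0]<35)&(h[...,1]>140)&(h[...,2]>110)
    if col=="white": return (h[...,1]<60)&(h[...,2]>130)
    if col=="green": return (h[...,0]>65)&(h[...,0]<90)&(h[...,1]>100)
def blobs(m,amin):
    n,l,s,c=cv2.connectedComponentsWithStats(m.astype(np.uint8))
    return [(np.argwhere(l==i)[:,::-1],s[i]) for i in range(1,n) if s[i][4]>=amin]
def pca(P):
    P=np.asarray(P)[:,:2]; c,(w,h),a=cv2.minAreaRect((P*1000).astype(np.float32)); 
    m=P.mean(0); w_,V=np.linalg.eigh(np.cov((P-m).T)); v=V[:,1]; t=(P-m)@v; s=(P-m)@V[:,0]
    return m,np.array(c)/1000,np.degrees(np.arctan2(v[1],v[0])),np.ptp(t),np.ptp(s)
E
python3 - <<'E'
from h import *
np.set_printoptions(precision=3,suppress=True)
for n,box in (("scene",(140,170,460,320)),("side",(250,150,400,340))):
    d=snapshot(n)
    for col,z in (("red",.008),("yellow",.013),("white",.01)):
        for p,s in blobs(mask(d,col),12):
            if s[0]>box[0] and s[1]>box[1] and s[0]+s[2]<box[2] and s[1]+s[3]<box[3]:
                m,c,a,L,W=pca(cast(d,p,z)); print(n,col,s,m,c,round(a,1),L,W)
d=snapshot("wrist"); print(d["extrinsics"],d["vertical_fov"],d["cx"],d["cy"]); cv2.imwrite("pics/w0.png",d["img"][:,:,::-1])
print(R.from_quat(get_state()["eef_rot"]).as_matrix())
E
```

```text
scene red [141 172   9   9  19] [1.163 0.133] [1.159 0.136] 170.7 0.07517704260626897 0.011328601285846384
scene red [224 188  11  10  76] [0.871 0.022] [0.874 0.02 ] 149.0 0.06517532240880208 0.029992303530615487
scene red [262 247   9  10  56] [0.546 0.16 ] [0.546 0.159] 155.6 0.04179750590072155 0.01906950580557458
scene red [230 261  28  19 221] [0.524 0.246] [0.521 0.246] 180.0 0.0902599580669081 0.02700297351716147
scene red [153 285  36  22 306] [0.548 0.413] [0.548 0.412] -175.5 0.08836724990757688 0.046512722602982455
scene yellow [380 186  50  18 245] [ 0.487 -0.331] [ 0.499 -0.332] -175.4 0.16325969040039412 0.03770502826566255
scene yellow [372 194  40  16 212] [ 0.497 -0.264] [ 0.496 -0.264] -175.8 0.12816816728478161 0.033912844115693314
scene yellow [360 202  41  18 280] [ 0.481 -0.2  ] [ 0.49  -0.199] -174.9 0.12398428196537982 0.05284105046845829
scene yellow [179 247  20  15  82] [0.653 0.302] [0.657 0.301] 156.2 0.06389864907703732 0.04278497273643338
scene white [ 264  176   96   39 1260] [ 0.692 -0.142] [ 0.693 -0.151] 87.0 0.32988921218603595 0.08038178104205985
[... 3046 characters left out ...]
 0.21655279448285733
side white [300 247  18   9 126] [0.524 0.028] [0.525 0.028] -143.2 0.0432695630870103 0.03362470064148721
side white [299 260  44  13 386] [0.498 0.085] [0.5   0.085] 166.1 0.08751504751033991 0.0341002493873412
side white [311 285  46  16 452] [0.476 0.177] [0.477 0.177] 166.2 0.0832933133706916 0.032260359036078545
side white [338 314  44   6 172] [0.436 0.245] [0.433 0.245] -178.2 0.0714984481897522 0.01336749870422707
[[ 0.339  0.904  0.262  0.28 ]
 [-0.941  0.326  0.093 -0.563]
 [-0.001 -0.278  0.961  0.385]
 [ 0.     0.     0.     1.   ]] 58.41925338772519 315.6133412883299 237.64597118770544
[[ 0.94   0.34  -0.   ]
 [ 0.34  -0.94   0.001]
 [-0.    -0.001 -1.   ]]
```

View pics/w0.png

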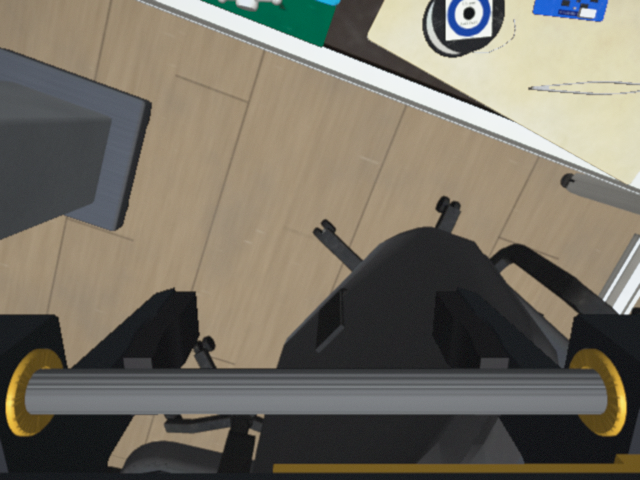

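Request:
send_rows(motion=[{"x":4.2,"y":-2.6},{"x":4.2,"y":-2.6},{"x":4.2,"y":-2.6},{"x":4.2,"y":-2.6},{"x":4.2,"y":-2.6}], grip_force=20)

```text
schema error: expected keys x, y, z, rx, ry, rz, jaw
```

Request:
send_rows(motion=[{"x":3.6,"y":-2.2},{"x":3.6,"y":-2.2},{"x":3.6,"y":-2.2},{"x":3.6,"y":-2.2,"rz":0.13},{"rz":0.13}])

```text
schema error: expected keys x, y, z, rx, ry, rz, jaw
```

```bash
cat >> h.py <<'E'
def go(x,y,z,yaw,s=None):
    "tool-frame shift (cm) and turn to TCP pose: pointing down, tool x at yaw deg in world"
    s=s or get_state(); M=R.from_quat(s["eef_rot"]).as_matrix(); c,n=np.cos(np.radians(yaw)),np.sin(np.radians(yaw))
    T=np.array([[c,n,0],[n,-c,0],[0,0,-1.]])
    print("t",round(s["clock"],2),"now",s["tool_pos"].round(4),"yaw",round(np.degrees(np.arctan2(M[1,0],M[0,0])),2),
     "shift cm",((np.array([x,y,z])-s["tool_pos"])@M*100).round(2),"rotvec",R.from_matrix(M.T@T).as_rotvec().round(3),
     "F",s["contact_force"].round(1),"open",round(s["opening"],3),"ff",round(s["finger_force"],1))
E
python3 - <<'E'
from h import *
np.set_printoptions(precision=3,suppress=True)
go(.47,-.26,.25,5)
# monitor corner by two rays
def ray(d,uv): 
    a=d["extrinsics"][:3,3]; b=cast(d,uv,0)[0]; return a,(b-a)/np.linalg.norm(b-a)
ds,dd=snapshot("scene"),snapshot("side")
for us,ud in (((100,163),(240,205)),((230,191),(214,232))):
    a,u=ray(ds,us); b,v=ray(dd,ud); t=np.linalg.lstsq(np.c_[u,-v],b-a,rcond=None)[0]; print(a+t[0]*u,b+t[1]*v)
for z in (0,.05,.1): print(z,cast(ds,[(125,292),(122,348)],z))
d=snapshot("wrist")
cv2.imwrite("pics/w1.png",d["img"][:,:,::-1])
for p,s in blobs(mask(d,"yellow"),300):
    m,c,a,L,W=pca(cast(d,p,.013)); print(s,m,c,round(a,1),L,W)
E
```

```text
t 0.25 now [ 0.212 -0.588  0.249] yaw 19.87 shift cm [ 35.37 -22.05  -0.05] rotvec [-0.001  0.     0.26 ] F [-0.3  0.3  0.8] open 1.0 ff 0.0
[0.565 0.492 0.318] [0.565 0.492 0.319]
[0.682 0.151 0.118] [0.681 0.152 0.116]
0 [[0.641 0.47  0.   ]
 [0.485 0.556 0.   ]]
0.05 [[0.571 0.496 0.05 ]
 [0.427 0.576 0.05 ]]
0.1 [[0.501 0.523 0.1  ]
 [0.369 0.596 0.1  ]]
[  5 354  30  82 746] [-0.085 -0.371] [-0.079 -0.374] -175.0 0.1000381552419485 0.03147611358418807
[597 354  30  82 745] [ 0.121 -0.943] [ 0.125 -0.938] -145.4 0.10012543391373055 0.03144794064203857
[ 274  465  308    7 1817] [-0.024 -0.792] [-0.022 -0.799] 110.0 0.32821376064516034 0.008429999512326827
```

View pics/w1.png

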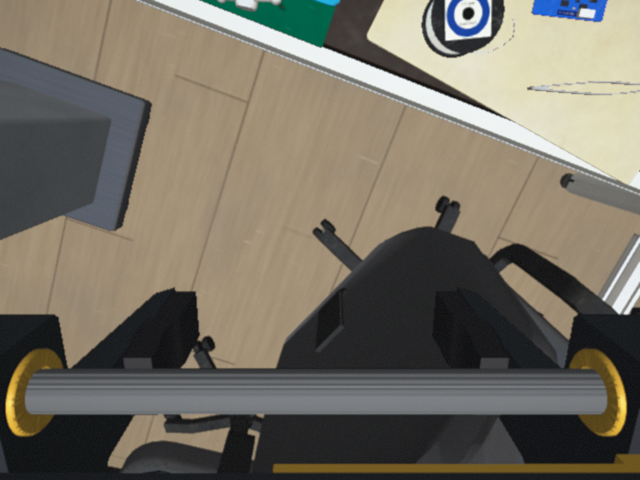

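The wrist view is unchanged: the rows were refused because every key is needed. The monitor corner is at about (0.565, 0.492), running from z 0.05 to 0.32, so I have to keep clear of it when taking the cutters.

Request:
send_rows(motion=[{"x":4.2,"y":-2.6,"z":0,"rx":0,"ry":0,"rz":0,"jaw":8.8},{"x":4.2,"y":-2.6,"z":0,"rx":0,"ry":0,"rz":0,"jaw":8.8},{"x":4.2,"y":-2.6,"z":0,"rx":0,"ry":0,"rz":0,"jaw":8.8},{"x":4.2,"y":-2.6,"z":0,"rx":0,"ry":0,"rz":0,"jaw":8.8},{"x":4.2,"y":-2.6,"z":0,"rx":0,"ry":0,"rz":0,"jaw":8.8}], grip_force=20)

```text
clock: 0.9
tool_pos: [0.3668, -0.3926, 0.25]
eef_rot: [0.985, 0.172, 0.0, 0.0]
contact_force: [0.1, -0.1, 0.0]
opening: 0.997
finger_force: 0.0
```

Request:
send_rows(motion=[{"x":3.6,"y":-2.2,"z":0,"rx":0,"ry":0,"rz":0,"jaw":8.8},{"x":3.6,"y":-2.2,"z":0,"rx":0,"ry":0,"rz":0,"jaw":8.8},{"x":3.6,"y":-2.2,"z":0,"rx":0,"ry":0,"rz":0,"jaw":8.8},{"x":3.6,"y":-2.2,"z":0,"rx":0,"ry":0,"rz":0.13,"jaw":8.8},{"x":0,"y":0,"z":0,"rx":0,"ry":0,"rz":0.13,"jaw":8.8}])

```text
clock: 1.4
tool_pos: [0.4764, -0.2555, 0.25]
eef_rot: [0.999, 0.046, 0.002, -0.002]
contact_force: [1.2, -0.3, -0.0]
opening: 0.996
finger_force: 0.0
```

```bash
python3 - <<'E'
from h import *
np.set_printoptions(precision=3,suppress=True)
for i in range(6): d=snapshot("wrist")
go(.47,-.26,.25,5)
cv2.imwrite("pics/w2.png",d["img"][:,:,::-1])
for p,s in blobs(mask(d,"yellow"),300):
    m,c,a,L,W=pca(cast(d,p,.013)); print(s,m,c,round(a,1),L,W)
E
```

```text
t 1.7 now [ 0.47  -0.264  0.25 ] yaw 4.96 shift cm [-0.01 -0.37 -0.03] rotvec [ 0.001  0.001 -0.001] F [-1.2  0.4  0.3] open 0.998 ff 0.0
[ 550    0   62   56 1463] [ 0.623 -0.456] [ 0.619 -0.46 ] 54.9 0.05930474893872557 0.026272444551346575
[ 584    0   45   47 1154] [ 0.63  -0.479] [ 0.63  -0.475] 59.7 0.04408288293166596 0.020882998089465137
[538  33  68  45 941] [ 0.603 -0.458] [ 0.604 -0.458] 71.5 0.05700218760537956 0.013473425127048185
[ 375   75   28  188 3148] [ 0.483 -0.327] [ 0.497 -0.326] -174.7 0.16103588668843044 0.022810329355569307
[ 302  101   24  141 2760] [ 0.498 -0.259] [ 0.491 -0.26 ] -174.8 0.1207898903787699 0.01961494927820598
[ 216  102   50  138 3244] [ 0.482 -0.194] [ 0.486 -0.194] -174.8 0.11814834971141965 0.04438575878600879
[  6 353  30  83 771] [0.239 0.021] [0.244 0.017] 169.8 0.1020374901448387 0.031968687820740166
[595 353  32  83 782] [ 0.292 -0.583] [ 0.296 -0.578] -159.6 0.10207896643865971 0.03350538697517021
[ 273  455  367   17 2538] [ 0.194 -0.453] [ 0.198 -0.438] 95.5 0.39194160336921713 0.021181445571363266
```

View pics/w2.png

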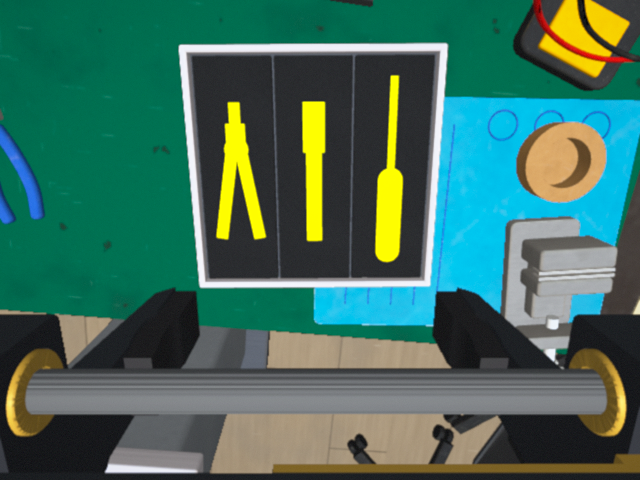

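The wrist view shows all three silhouettes: cutter (240,170), marker (313,171) and driver (389,168). Their lengths measure 118, 121 and 161 mm, they sit 66 mm apart, and the yaw is about 5.2°. Next I go to the red tools.

Request:
send_rows(motion=[{"x":0.4,"y":-4.8,"z":0,"rx":0,"ry":0,"rz":0,"jaw":8.8},{"x":0.4,"y":-4.8,"z":0,"rx":0,"ry":0,"rz":0,"jaw":8.8},{"x":0.4,"y":-4.8,"z":0,"rx":0,"ry":0,"rz":0,"jaw":8.8},{"x":0.4,"y":-4.8,"z":0,"rx":0,"ry":0,"rz":0,"jaw":8.8},{"x":0.4,"y":-4.8,"z":0,"rx":0,"ry":0,"rz":0,"jaw":8.8}])

```text
clock: 2.2
tool_pos: [0.4701, -0.0211, 0.2499]
eef_rot: [0.999, 0.043, 0.0, 0.0]
contact_force: [0.3, 0.1, -0.5]
opening: 1.0
finger_force: 0.0
```

Request:
send_rows(motion=[{"x":0.4,"y":-4.8,"z":0,"rx":0,"ry":0,"rz":0,"jaw":8.8},{"x":0.4,"y":-4.8,"z":0,"rx":0,"ry":0,"rz":0,"jaw":8.8},{"x":0.4,"y":-4.8,"z":0,"rx":0,"ry":0,"rz":0,"jaw":8.8},{"x":0.4,"y":-4.8,"z":0,"rx":0,"ry":0,"rz":0,"jaw":8.8},{"x":0.4,"y":-4.8,"z":0,"rx":0,"ry":0,"rz":0,"jaw":8.8}])

```text
clock: 2.7
tool_pos: [0.4698, 0.2199, 0.2499]
eef_rot: [0.999, 0.043, 0.0, 0.0]
contact_force: [0.4, 0.9, 0.4]
opening: 1.002
finger_force: 0.0
```

Request:
send_rows(motion=[{"x":0.4,"y":-3.0,"z":0,"rx":0,"ry":0,"rz":0,"jaw":8.8},{"x":0.3,"y":-3.0,"z":0,"rx":0,"ry":0,"rz":0,"jaw":8.8},{"x":0,"y":0,"z":0,"rx":0,"ry":0,"rz":0,"jaw":8.8},{"x":0,"y":0,"z":0,"rx":0,"ry":0,"rz":0,"jaw":8.8},{"x":0,"y":0,"z":0,"rx":0,"ry":0,"rz":0,"jaw":8.8}])

```text
clock: 3.2
tool_pos: [0.4718, 0.2772, 0.2496]
eef_rot: [0.999, 0.042, -0.0, 0.001]
contact_force: [-0.2, -0.2, -0.3]
opening: 1.0
finger_force: 0.0
```

```bash
python3 - <<'E'
from h import *
np.set_printoptions(precision=4,suppress=True)
for i in range(3): d=snapshot("wrist")
go(.47,.28,.25,5)
cv2.imwrite("pics/w3.png",d["img"][:,:,::-1])
for c,zz in (("red",.008),("white",.009)):
  for p,s in blobs(mask(d,c),200):
    m,c_,a,L,W=pca(cast(d,p,zz)); print(c,s,m,c_,round(a,1),L,W)
E
```

```text
t 3.35 now [0.4717 0.2779 0.2498] yaw 4.84 shift cm [-0.15 -0.23 -0.02] rotvec [ 0.001  0.    -0.003] F [-0.8 -0.1 -0.5] open 1.002 ff 0.0
red [ 130   41   58  109 2843] [0.5467 0.4128] [0.5451 0.4125] -169.2 0.08471521918891578 0.04497631606860937
red [ 339  111   26   80 1737] [0.516  0.2503] [0.5142 0.2499] -176.7 0.06741969171770318 0.020286908801556567
red [436 112  35  50 924] [0.5339 0.1643] [0.5339 0.1642] 167.8 0.039302258497934485 0.017239275117592143
white [126   0  64  24 840] [0.6129 0.4084] [0.6099 0.4139] 86.0 0.049111041963531984 0.01767422060277693
white [260  55  21  73 404] [0.5555 0.3224] [0.5576 0.3229] 170.1 0.058012363113370866 0.007271812210701641
white [ 508  137   59   95 1977] [0.4995 0.0841] [0.4994 0.0845] 167.2 0.08505078152996243 0.019339565064652196
white [602 139  24  45 782] [0.5231 0.0219] [0.5247 0.0224] -164.5 0.038992525542368275 0.019787459985522733
white [161 147  26  46 785] [0.4881 0.4022] [0.4859 0.4018] -168.8 0.03930556663407757 0.02090656015153513
white [ 406  157   49   89 1716] [0.4774 0.1768] [0.4751 0.1769] 167.9 0.07999769120772929 0.018369240989381464
white [342 203  12  77 495] [0.4364 0.2461] [0.4329 0.2452] -176.9 0.07270108969071049 0.008265489169060669
white [  28  386  576    2 1152] [0.2779 0.2614] [0.2779 0.2614] 94.8 0.5833450601907173 0.0011737618777182236
white [   26   390   580    25 13394] [0.2597 0.2618] [0.2595 0.2597] 94.8 0.5956585438950075 0.028878536259075875
```

View pics/w3.png

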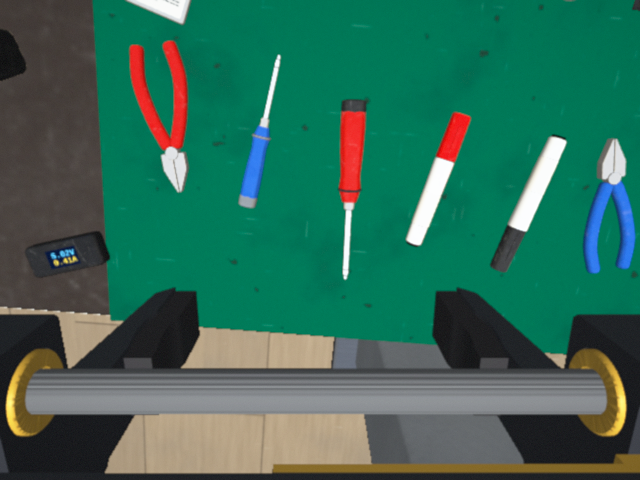

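The wrist view shows the red cutters (160,115), red driver from (353,100) to (346,278), and red marker from (460,115) to (413,243). The blue and black tools lie between and beside them, with the blue driver at (260,130). Now I compute the grasps.

```bash
cat >> h.py <<'E'
def tool_axis(d,box,z):
    "non-green things in pixel box -> axis-aligned midrange centre, axis angle (deg, +x side), length, width"
    h=hsv(d); m=~((h[...,0]>60)&(h[...,0]<95)&(h[...,1]>90)); k=np.zeros(m.shape,bool); x0,y0,x1,y1=box; k[y0:y1,x0:x1]=1
    p=max(blobs(cv2.morphologyEx((m&k).astype(np.uint8),cv2.MORPH_OPEN,np.ones((3,3))),100),key=lambda b:len(b[0]))[0]
    P=cast(d,p,z)[:,:2]; a=np.radians(pca(P)[2]); v=np.array([np.cos(a),np.sin(a)]); v*=np.sign(v[0]); w=np.array([-v[1],v[0]])
    t,s=P@v,P@w; return v*(t.max()+t.min())/2+w*(s.max()+s.min())/2, np.degrees(np.arctan2(v[1],v[0])),np.ptp(t),np.ptp(s), np.median(s)-(s.max()+s.min())/2
E
python3 - <<'E'
from h import *
np.set_printoptions(precision=4,suppress=True)
d=snapshot("wrist")
for n,b,z in (("driver",(325,90,380,290),.0125),("cutter",(122,35,192,200),.008),("marker",(395,105,480,250),.011)):
    print(n,tool_axis(d,b,z))
c,a,*_=tool_axis(d,(325,90,380,290),.0125); a=np.radians(a); g=c+.025*np.array([np.cos(a),np.sin(a)]); print("grasp",g); go(*g,.016,np.degrees(a)); go(*g,.1,np.degrees(a))
E
```

```text
driver (array([0.4777, 0.2486]), np.float64(3.128775205657471), np.float64(0.1579100141443216), np.float64(0.021975386910151662), np.float64(1.614682967610026e-05))
cutter (array([0.5272, 0.4093]), np.float64(10.513811832196225), np.float64(0.12258144922671277), np.float64(0.04636687855753324), np.float64(4.709404190011979e-05))
marker (array([0.4948, 0.1738]), np.float64(-12.223747860333544), np.float64(0.12093958200547134), np.float64(0.01851091780948333), np.float64(-6.178742361634404e-05))
grasp [0.5027 0.25  ]
t 3.4 now [0.4716 0.2782 0.2498] yaw 4.86 shift cm [ 2.85  3.07 23.38] rotvec [ 0.001 -0.     0.03 ] F [-0.7  0.3 -0.8] open 0.998 ff 0.0
t 3.4 now [0.4716 0.2782 0.2498] yaw 4.86 shift cm [ 2.85  3.07 14.98] rotvec [ 0.001 -0.     0.03 ] F [-0.7  0.3 -0.8] open 0.998 ff 0.0
```

Request:
send_rows(motion=[{"x":0.57,"y":0.61,"z":3.8,"rx":0,"ry":0,"rz":0.03,"jaw":5},{"x":0.57,"y":0.61,"z":3.8,"rx":0,"ry":0,"rz":0,"jaw":5},{"x":0.57,"y":0.61,"z":3.8,"rx":0,"ry":0,"rz":0,"jaw":5},{"x":0.57,"y":0.61,"z":3.8,"rx":0,"ry":0,"rz":0,"jaw":5},{"x":0.57,"y":0.61,"z":3.3,"rx":0,"ry":0,"rz":0,"jaw":5}])

```text
clock: 3.9
tool_pos: [0.5018, 0.25, 0.063]
eef_rot: [1.0, 0.028, -0.0, 0.0]
contact_force: [0.4, -0.8, -0.3]
opening: 0.578
finger_force: 0.0
```

```bash
python3 - <<'E'
from h import *
for i in range(6): d=snapshot("wrist")
go(.5027,.25,.016,3.1)
cv2.imwrite("pics/w4.png",d["img"][:,:,::-1])
E
```

```text
t 4.2 now [0.5024 0.2519 0.0665] yaw 3.28 shift cm [0.01 0.2  5.05] rotvec [-0.002 -0.002  0.003] F [-0.2  0.1  0.8] open 0.567 ff 0.0
```

View pics/w4.png

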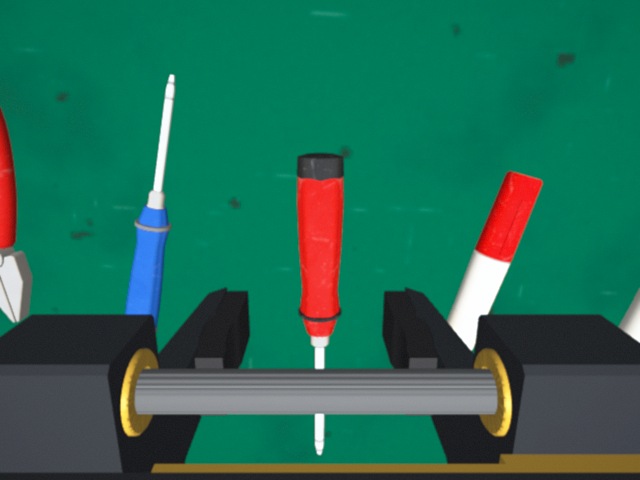

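The driver at (320,240) is centred between the fingers, with clearance to the blue driver at (145,260) and to the marker. I go down and grip.

Request:
send_rows(motion=[{"x":0,"y":0.1,"z":2.0,"rx":0,"ry":0,"rz":0,"jaw":5},{"x":0,"y":0,"z":1.5,"rx":0,"ry":0,"rz":0,"jaw":5},{"x":0,"y":0,"z":1.0,"rx":0,"ry":0,"rz":0,"jaw":5},{"x":0,"y":0,"z":0.5,"rx":0,"ry":0,"rz":0,"jaw":5},{"x":0,"y":0,"z":0,"rx":0,"ry":0,"rz":0,"jaw":5}])

```text
clock: 4.7
tool_pos: [0.5014, 0.2499, 0.0144]
eef_rot: [1.0, 0.028, -0.0, 0.0]
contact_force: [-0.1, -0.2, 0.4]
opening: 0.566
finger_force: 0.0
```

Request:
send_rows(motion=[{"x":0,"y":0,"z":0,"rx":0,"ry":0,"rz":0,"jaw":0},{"x":0,"y":0,"z":0,"rx":0,"ry":0,"rz":0,"jaw":0},{"x":0,"y":0,"z":0,"rx":0,"ry":0,"rz":0,"jaw":0},{"x":0,"y":0,"z":0,"rx":0,"ry":0,"rz":0,"jaw":0},{"x":0,"y":0,"z":0,"rx":0,"ry":0,"rz":0,"jaw":0}], grip_force=20)

```text
clock: 5.2
tool_pos: [0.5019, 0.25, 0.015]
eef_rot: [1.0, 0.028, 0.0, -0.0]
contact_force: [0.3, -0.0, 2.6]
opening: 0.234
finger_force: 20.0
```

Request:
send_rows(motion=[{"x":0,"y":0,"z":0,"rx":0,"ry":0,"rz":0,"jaw":0},{"x":0,"y":0,"z":0,"rx":0,"ry":0,"rz":0,"jaw":0},{"x":0,"y":0,"z":0,"rx":0,"ry":0,"rz":0,"jaw":0},{"x":0,"y":0,"z":0,"rx":0,"ry":0,"rz":0,"jaw":0},{"x":0,"y":0,"z":0,"rx":0,"ry":0,"rz":0,"jaw":0}])

```text
clock: 5.7
tool_pos: [0.5019, 0.25, 0.0149]
eef_rot: [1.0, 0.028, 0.0, -0.0]
contact_force: [-0.8, -0.7, 5.7]
opening: 0.232
finger_force: 20.0
```

```bash
python3 -c "
from h import *
go(.5027,.25,.016,3.1); go(.5027,.25,.1,5.2)"
```

```text
t 5.7 now [0.5019 0.25   0.0149] yaw 3.25 shift cm [ 0.08  0.   -0.11] rotvec [-0.    -0.     0.003] F [-0.8 -0.7  5.7] open 0.232 ff 20.0
t 5.7 now [0.5019 0.25   0.0149] yaw 3.25 shift cm [ 0.09  0.   -8.51] rotvec [-0.    -0.    -0.034] F [-0.8 -0.7  5.7] open 0.232 ff 20.0
```

Request:
send_rows(motion=[{"x":0,"y":0,"z":-1.0,"rx":0,"ry":0,"rz":0,"jaw":0},{"x":0,"y":0,"z":-2.0,"rx":0,"ry":0,"rz":0,"jaw":0},{"x":0,"y":0,"z":-3.0,"rx":0,"ry":0,"rz":0,"jaw":0},{"x":0,"y":1.5,"z":-3.0,"rx":0,"ry":0,"rz":0,"jaw":0},{"x":0,"y":3.0,"z":-1.0,"rx":0,"ry":0,"rz":0,"jaw":0}])

```text
clock: 6.2
tool_pos: [0.5052, 0.2083, 0.1175]
eef_rot: [1.0, 0.031, 0.002, -0.002]
contact_force: [1.6, -0.1, -0.3]
opening: 0.229
finger_force: 20.0
```

Request:
send_rows(motion=[{"x":-0.1,"y":4.5,"z":0,"rx":0,"ry":0,"rz":0,"jaw":0},{"x":-0.1,"y":4.7,"z":0,"rx":0,"ry":0,"rz":0,"jaw":0},{"x":-0.1,"y":4.7,"z":0,"rx":0,"ry":0,"rz":0,"jaw":0},{"x":-0.1,"y":4.7,"z":0,"rx":0,"ry":0,"rz":0,"jaw":0},{"x":-0.1,"y":4.7,"z":0,"rx":0,"ry":0,"rz":0,"jaw":0}])

```text
clock: 6.7
tool_pos: [0.5121, -0.0297, 0.115]
eef_rot: [1.0, 0.029, -0.0, 0.0]
contact_force: [0.7, 0.4, -0.8]
opening: 0.231
finger_force: 20.0
```

Request:
send_rows(motion=[{"x":-0.1,"y":4.7,"z":0,"rx":0,"ry":0,"rz":0,"jaw":0},{"x":-0.1,"y":4.7,"z":0,"rx":0,"ry":0,"rz":0,"jaw":0},{"x":-0.1,"y":4.7,"z":0,"rx":0,"ry":0,"rz":0,"jaw":0},{"x":-0.1,"y":4.7,"z":0,"rx":0,"ry":0,"rz":-0.034,"jaw":0},{"x":-0.1,"y":4.7,"z":0,"rx":0,"ry":0,"rz":0,"jaw":0}])

```text
clock: 7.2
tool_pos: [0.5216, -0.2647, 0.1149]
eef_rot: [0.999, 0.046, -0.0, -0.0]
contact_force: [1.2, 0.8, -0.7]
opening: 0.23
finger_force: 20.0
```

Request:
send_rows(motion=[{"x":-0.1,"y":3.6,"z":0,"rx":0,"ry":0,"rz":0,"jaw":0},{"x":-0.1,"y":2.0,"z":0,"rx":0,"ry":0,"rz":0,"jaw":0},{"x":0,"y":0,"z":0,"rx":0,"ry":0,"rz":0,"jaw":0},{"x":0,"y":0,"z":0,"rx":0,"ry":0,"rz":0,"jaw":0},{"x":0,"y":0,"z":0,"rx":0,"ry":0,"rz":0,"jaw":0}])

```text
clock: 7.7
tool_pos: [0.5258, -0.3161, 0.1147]
eef_rot: [0.999, 0.047, -0.0, -0.001]
contact_force: [0.3, 1.0, 0.6]
opening: 0.231
finger_force: 20.0
```

```bash
python3 - <<'E'
from h import *
for i in range(3): d=snapshot("wrist")
go(.5211,-.3238,.06,5.2)
cv2.imwrite("pics/w5.png",d["img"][:,:,::-1])
E
```

```text
t 7.85 now [ 0.5259 -0.3168  0.1148] yaw 5.35 shift cm [-0.54  0.66  5.48] rotvec [-0.001  0.     0.003] F [ 0.  -0.3 -1.3] open 0.232 ff 20.0
```

View pics/w5.png

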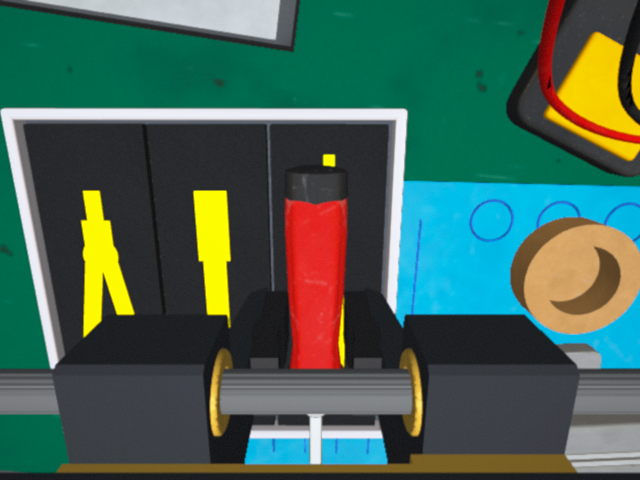

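The driver hangs level in the grip, with its handle end at (317,170) and tip near (316,460), slightly off the silhouette until the remaining shift is made. I shift, lower and release.

Request:
send_rows(motion=[{"x":-0.27,"y":0.33,"z":1.0,"rx":0,"ry":0,"rz":0,"jaw":0},{"x":-0.27,"y":0.33,"z":2.0,"rx":0,"ry":0,"rz":0,"jaw":0},{"x":0,"y":0,"z":2.0,"rx":0,"ry":0,"rz":0,"jaw":0},{"x":0,"y":0,"z":0.6,"rx":0,"ry":0,"rz":0,"jaw":0},{"x":0,"y":0,"z":0,"rx":0,"ry":0,"rz":0,"jaw":0}])

```text
clock: 8.35
tool_pos: [0.52, -0.3251, 0.0575]
eef_rot: [0.999, 0.046, -0.001, -0.001]
contact_force: [-0.8, -0.6, 0.0]
opening: 0.23
finger_force: 20.0
```

```bash
python3 - <<'E'
from h import *
for i in range(2): d=snapshot("wrist")
go(.5211,-.3238,.027,5.2)
E
```

```text
t 8.45 now [ 0.5212 -0.3257  0.0591] yaw 5.22 shift cm [ 0.01 -0.19  3.21] rotvec [ 0.    -0.001  0.   ] F [ 0.9  0.1 -0.1] open 0.234 ff 20.0
```

Request:
send_rows(motion=[{"x":0,"y":-0.15,"z":1.5,"rx":0,"ry":0,"rz":0,"jaw":0},{"x":0,"y":0,"z":1.0,"rx":0,"ry":0,"rz":0,"jaw":0},{"x":0,"y":0,"z":0.4,"rx":0,"ry":0,"rz":0,"jaw":0},{"x":0,"y":0,"z":0.2,"rx":0,"ry":0,"rz":0,"jaw":0},{"x":0,"y":0,"z":0,"rx":0,"ry":0,"rz":0,"jaw":0}])

```text
clock: 8.95
tool_pos: [0.5199, -0.3238, 0.0281]
eef_rot: [0.999, 0.045, -0.001, -0.0]
contact_force: [-2.8, 1.5, 5.7]
opening: 0.23
finger_force: 20.0
```

```bash
python3 - <<'E'
from h import *
for i in range(4): d=snapshot("wrist"); go(.5211,-.3238,.027,5.2)
E
```

```text
t 9.0 now [ 0.5199 -0.3237  0.0282] yaw 5.21 shift cm [0.12 0.02 0.12] rotvec [-0.001  0.002  0.   ] F [-2.5  2.2  7.5] open 0.229 ff 20.0
t 9.05 now [ 0.5199 -0.3237  0.0281] yaw 5.21 shift cm [0.12 0.02 0.11] rotvec [-0.001  0.002  0.   ] F [-2.5  1.9  5.3] open 0.226 ff 20.0
t 9.1 now [ 0.5199 -0.3237  0.0282] yaw 5.21 shift cm [0.12 0.02 0.12] rotvec [-0.001  0.002  0.   ] F [-2.3  0.6  6. ] open 0.23 ff 20.0
t 9.15 now [ 0.5199 -0.3238  0.0281] yaw 5.21 shift cm [0.12 0.01 0.11] rotvec [-0.001  0.002  0.   ] F [-2.2  2.2  7.2] open 0.232 ff 20.0
```

Request:
send_rows(motion=[{"x":0.12,"y":0,"z":-0.1,"rx":0,"ry":0,"rz":0,"jaw":0},{"x":0,"y":0,"z":0,"rx":0,"ry":0,"rz":0,"jaw":2.3},{"x":0,"y":0,"z":0,"rx":0,"ry":0,"rz":0,"jaw":2.8},{"x":0,"y":0,"z":0,"rx":0,"ry":0,"rz":0,"jaw":3.3},{"x":0,"y":0,"z":0,"rx":0,"ry":0,"rz":0,"jaw":3.3}])

```text
clock: 9.65
tool_pos: [0.5218, -0.3242, 0.0286]
eef_rot: [0.999, 0.045, -0.0, 0.0]
contact_force: [0.3, 0.1, 1.1]
opening: 0.373
finger_force: 0.0
```

Request:
send_rows(motion=[{"x":0,"y":0,"z":-0.5,"rx":0,"ry":0,"rz":0,"jaw":3.3},{"x":0,"y":0,"z":-1.5,"rx":0,"ry":0,"rz":0,"jaw":3.3},{"x":0,"y":0,"z":-4.0,"rx":0,"ry":0,"rz":0,"jaw":4},{"x":-1,"y":-1.4,"z":-4.8,"rx":0,"ry":0,"rz":0,"jaw":5},{"x":-1,"y":-1.5,"z":-4.7,"rx":0,"ry":0,"rz":0,"jaw":7}])

```text
clock: 10.15
tool_pos: [0.4993, -0.2975, 0.185]
eef_rot: [0.999, 0.045, 0.0, 0.0]
contact_force: [0.1, -0.8, 1.2]
opening: 0.607
finger_force: 0.0
```

Request:
send_rows(motion=[{"x":-1,"y":-1.5,"z":-4.5,"rx":0,"ry":0,"rz":0,"jaw":8.8},{"x":-1,"y":-1.5,"z":-2.5,"rx":0,"ry":0,"rz":0,"jaw":8.8},{"x":-1,"y":0,"z":0,"rx":0,"ry":0,"rz":0,"jaw":8.8},{"x":0,"y":0,"z":0,"rx":0,"ry":0,"rz":0,"jaw":8.8},{"x":0,"y":0,"z":0,"rx":0,"ry":0,"rz":0,"jaw":8.8}])

```text
clock: 10.65
tool_pos: [0.4663, -0.2709, 0.2519]
eef_rot: [0.999, 0.045, -0.001, -0.0]
contact_force: [1.6, 0.4, -0.2]
opening: 0.996
finger_force: 0.0
```

```bash
python3 - <<'E'
from h import *
for i in range(3): d=snapshot("wrist")
go(.47,-.26,.25,5)
cv2.imwrite("pics/w6.png",d["img"][:,:,::-1])
for c,z in (("red",.0235),("white",.0235),("yellow",.013)):
  for p,s in blobs(mask(d,c),150):
    if 150<s[0]<450 and 60<s[1]<290: m,c_,a,L,W=pca(cast(d,p,z)); print(c,s,m,c_,round(a,1),L,W)
E
```

```text
t 10.8 now [ 0.4669 -0.2705  0.2513] yaw 5.18 shift cm [ 0.4  -1.01  0.13] rotvec [-0.001  0.001  0.003] F [-0.3  0.3 -0.7] open 1.0 ff 0.0
red [ 374   80   29   85 2071] [ 0.536958   -0.32291429] [ 0.53534436 -0.32337405] -175.0 0.06635694048571535 0.02141901651610309
red [376 166  21  12 176] [ 0.4961749  -0.32671909] [ 0.49573846 -0.32672824] 98.1 0.016778008604835498 0.009863405924962678
white [379 179  11  82 433] [ 0.45753155 -0.32968347] [ 0.45371765 -0.3309321 ] -175.0 0.07257950014926404 0.0077603479197519126
yellow [ 294   95   24  141 2716] [ 0.49777301 -0.25936267] [ 0.49154163 -0.25952356] -174.6 0.12039955624073753 0.019058912721393755
yellow [ 209   96   50  138 3257] [ 0.48237569 -0.19428228] [ 0.48620004 -0.19398904] -174.8 0.11773876924040855 0.044438717088886276
yellow [368 166  14  91 958] [ 0.45725189 -0.32324574] [ 0.45795084 -0.32333893] -173.6 0.08217673696213137 0.011123581636618404
yellow [384 172  12  84 569] [ 0.45647673 -0.3377653 ] [ 0.45712744 -0.33767902] -175.8 0.07599243872851197 0.007188892598401064
```

View pics/w6.png

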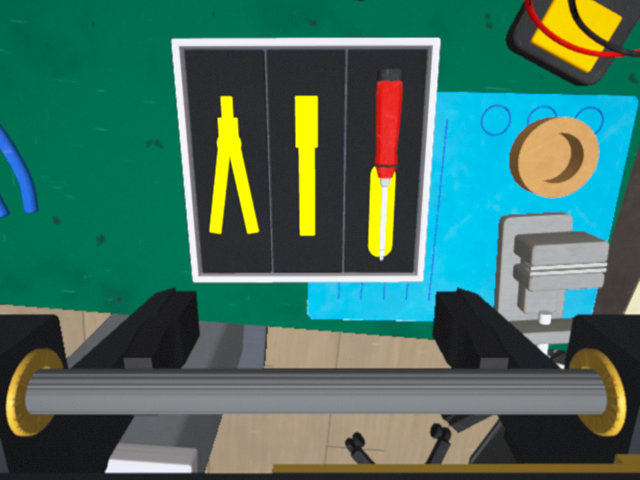

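The driver lies at about (0.4986, -0.3266) with yaw 5.0°, against a target of (0.497, -0.326) and 5.2°, which is good. Next I check the monitor's outline before going for the cutters.

```bash
python3 - <<'E'
from h import *
np.set_printoptions(precision=3,suppress=True)
s=snapshot("scene"); d=snapshot("side")
print(cast(s,[(100,163),(50,181),(3,198)],.318)); print(cast(d,[(225,205),(240,205),(255,202),(330,322),(380,402),(425,470)],.318))
print(cast(s,[(125,292),(63,338),(5,380)],.05))
cv2.imwrite("pics/m.png",np.hstack([cv2.resize(s["img"][140:440,0:210],(420,600)),cv2.resize(d["img"][190:480,200:440],(380,600))])[:,:,::-1])
E
```

```text
[[0.565 0.492 0.318]
 [0.546 0.581 0.318]
 [0.531 0.653 0.318]]
[[0.579 0.49  0.318]
 [0.566 0.489 0.318]
 [0.553 0.483 0.318]
 [0.487 0.652 0.318]
 [0.464 0.711 0.318]
 [0.45  0.745 0.318]]
[[0.571 0.496 0.05 ]
 [0.522 0.635 0.05 ]
 [0.487 0.738 0.05 ]]
```

View pics/m.png

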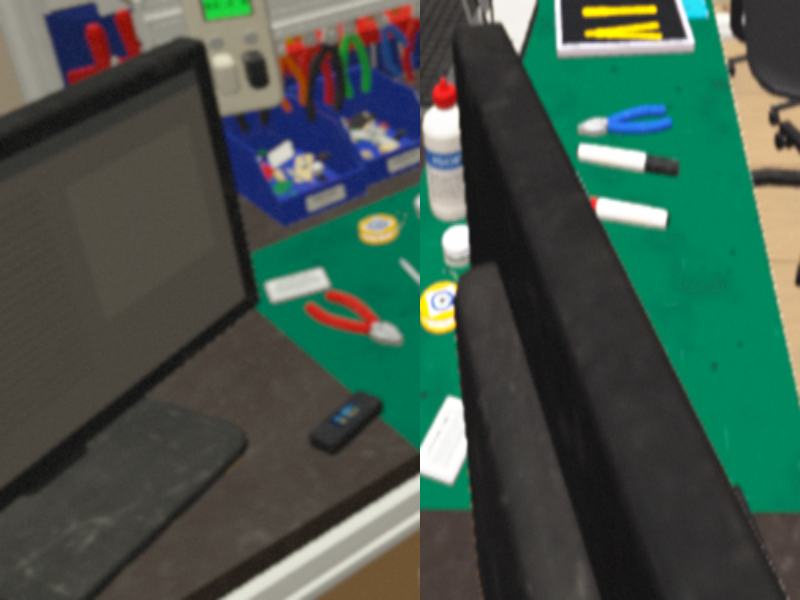

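The left crop shows the monitor face with its near corner at (255,300), just behind the cutters' handles. The right crop shows its edge running away from there. Its front face starts near (0.555, 0.487) and leans toward +y and -x, so I will grip the cutters near their middle with extra yaw (about 19°) to keep the gripper body 1.5–2 cm clear.

Request:
send_rows(motion=[{"x":0.8,"y":-4.5,"z":0,"rx":0,"ry":0,"rz":0,"jaw":8.8},{"x":0.8,"y":-4.5,"z":0,"rx":0,"ry":0,"rz":0,"jaw":8.8},{"x":0.8,"y":-4.5,"z":0,"rx":0,"ry":0,"rz":0,"jaw":8.8},{"x":0.8,"y":-4.5,"z":0,"rx":0,"ry":0,"rz":0,"jaw":8.8},{"x":0.8,"y":-4.5,"z":0,"rx":0,"ry":0,"rz":0,"jaw":8.8}])

```text
clock: 11.4
tool_pos: [0.4865, -0.0408, 0.2521]
eef_rot: [0.999, 0.045, -0.0, -0.0]
contact_force: [0.7, 0.8, -0.3]
opening: 1.0
finger_force: 0.0
```

Request:
send_rows(motion=[{"x":0.8,"y":-4.5,"z":0,"rx":0,"ry":0,"rz":0,"jaw":8.8},{"x":0.8,"y":-4.5,"z":0,"rx":0,"ry":0,"rz":0,"jaw":8.8},{"x":0.8,"y":-4.5,"z":0,"rx":0,"ry":0,"rz":0,"jaw":8.8},{"x":0.8,"y":-4.5,"z":0,"rx":0,"ry":0,"rz":0,"jaw":8.8},{"x":0.8,"y":-4.5,"z":0,"rx":0,"ry":0,"rz":0,"jaw":6}])

```text
clock: 11.9
tool_pos: [0.5058, 0.1871, 0.252]
eef_rot: [0.999, 0.045, -0.0, 0.0]
contact_force: [0.6, -0.1, 0.2]
opening: 0.93
finger_force: 0.0
```

Request:
send_rows(motion=[{"x":0.8,"y":-4.5,"z":0,"rx":0,"ry":0,"rz":0,"jaw":5},{"x":0.8,"y":-4.5,"z":0,"rx":0,"ry":0,"rz":0,"jaw":5},{"x":0.8,"y":-4.5,"z":0,"rx":0,"ry":0,"rz":0,"jaw":5},{"x":0,"y":0,"z":0,"rx":0,"ry":0,"rz":-0.12,"jaw":5},{"x":0,"y":0,"z":0,"rx":0,"ry":0,"rz":-0.12,"jaw":5}])

```text
clock: 12.4
tool_pos: [0.5167, 0.3243, 0.2514]
eef_rot: [0.986, 0.169, -0.0, -0.0]
contact_force: [0.5, -0.9, 0.4]
opening: 0.567
finger_force: 0.0
```

```bash
python3 - <<'E'
from h import *
for i in range(6): d=snapshot("wrist")
go(.5252,.4089,.14,19)
cv2.imwrite("pics/w7.png",d["img"][:,:,::-1])
E
```

```text
t 12.7 now [0.5176 0.3214 0.2523] yaw 18.8 shift cm [ 3.54 -8.05 11.22] rotvec [ 0.     0.    -0.004] F [-0.5  0.6 -0.5] open 0.567 ff 0.0
```

View pics/w7.png

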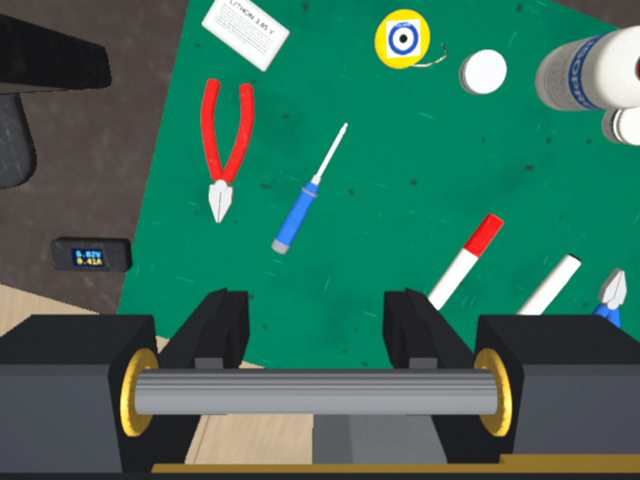

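The cutters lie at (228,150). The monitor's dark corner is at (108,45–88) top left, close to them but with free mat in between. I re-measure the cutters and the monitor corner.

```bash
python3 - <<'E'
from h import *
np.set_printoptions(precision=4,suppress=True)
d=snapshot("wrist")
print(cast(d,[(100,45),(110,65),(108,86),(20,92)],.05)); print(cast(d,[(100,45),(110,65),(108,86),(20,92)],.1))
c,a,*r=tool_axis(d,(190,72,265,230),.0055); print(c,a,r)
g=c-.002*np.array([np.cos(np.radians(a)),np.sin(np.radians(a))]); print(g); go(*g,.07,19)
E
```

```text
[[0.5801 0.5078 0.05  ]
 [0.5691 0.4983 0.05  ]
 [0.5542 0.4969 0.05  ]
 [0.5289 0.5582 0.05  ]]
[[0.5809 0.4836 0.1   ]
 [0.5715 0.4755 0.1   ]
 [0.5588 0.4743 0.1   ]
 [0.5373 0.5266 0.1   ]]
[0.5266 0.4098] 10.399047464590307 [np.float64(0.12395673366430238), np.float64(0.0465307410912405), np.float64(7.843176461158619e-05)]
[0.5246 0.4094]
t 12.75 now [0.5176 0.3214 0.2524] yaw 18.83 shift cm [ 3.51 -8.12 18.23] rotvec [ 0.     0.    -0.003] F [ 0.2  0.2 -0.8] open 0.567 ff 0.0
```

Request:
send_rows(motion=[{"x":0.9,"y":-2.0,"z":3.5,"rx":0,"ry":0,"rz":0,"jaw":5},{"x":0.9,"y":-2.1,"z":4.0,"rx":0,"ry":0,"rz":0,"jaw":5},{"x":0.9,"y":-2.0,"z":4.0,"rx":0,"ry":0,"rz":0,"jaw":5},{"x":0.8,"y":-2.0,"z":4.0,"rx":0,"ry":0,"rz":-0.038,"jaw":5},{"x":0,"y":0,"z":2.0,"rx":0,"ry":0,"rz":0,"jaw":5}])

```text
clock: 13.25
tool_pos: [0.5216, 0.4127, 0.0739]
eef_rot: [0.983, 0.185, -0.002, -0.001]
contact_force: [-0.3, 0.2, 0.5]
opening: 0.57
finger_force: 0.0
```

```bash
python3 - <<'E'
from h import *
for i in range(6): d=snapshot("wrist")
go(.5246,.4094,.013,21)
cv2.imwrite("pics/w8.png",d["img"][:,:,::-1])
E
```

```text
t 13.55 now [0.5257 0.4097 0.0794] yaw 21.04 shift cm [-0.14 -0.    6.64] rotvec [-0.    -0.003  0.001] F [ 0.3 -1.1  1.2] open 0.565 ff 0.0
```

View pics/w8.png

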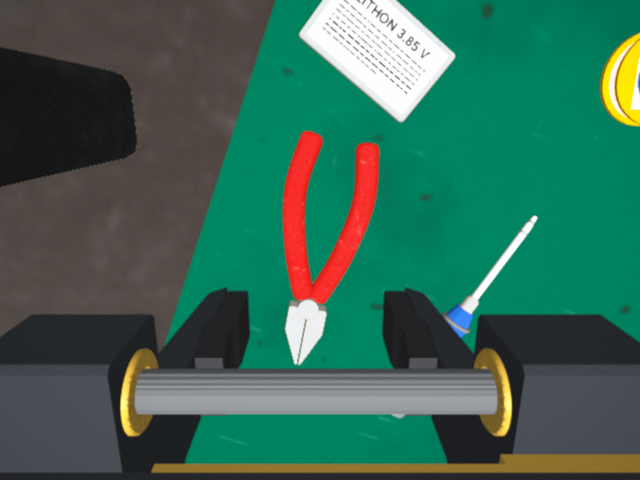

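The cutters at (325,240) lie between the fingers, with the monitor at (130,120) off to the left and clear. I go down, grip and lift.

Request:
send_rows(motion=[{"x":-0.14,"y":0,"z":2.0,"rx":0,"ry":0,"rz":0,"jaw":5},{"x":0,"y":0,"z":2.0,"rx":0,"ry":0,"rz":0,"jaw":5},{"x":0,"y":0,"z":1.5,"rx":0,"ry":0,"rz":0,"jaw":5},{"x":0,"y":0,"z":0.8,"rx":0,"ry":0,"rz":0,"jaw":5},{"x":0,"y":0,"z":0.3,"rx":0,"ry":0,"rz":0,"jaw":5}])

```text
clock: 14.05
tool_pos: [0.5231, 0.409, 0.0115]
eef_rot: [0.983, 0.183, -0.0, 0.0]
contact_force: [-4.5, -5.1, 25.5]
opening: 0.566
finger_force: 13.6
```

Request:
send_rows(motion=[{"x":0,"y":0,"z":0,"rx":0,"ry":0,"rz":0,"jaw":5},{"x":0,"y":0,"z":0,"rx":0,"ry":0,"rz":0,"jaw":0},{"x":0,"y":0,"z":0,"rx":0,"ry":0,"rz":0,"jaw":0},{"x":0,"y":0,"z":0,"rx":0,"ry":0,"rz":0,"jaw":0},{"x":0,"y":0,"z":0,"rx":0,"ry":0,"rz":0,"jaw":0}], grip_force=20)

```text
clock: 14.55
tool_pos: [0.5234, 0.4095, 0.012]
eef_rot: [0.983, 0.183, 0.0, -0.0]
contact_force: [0.5, -0.3, 3.9]
opening: 0.382
finger_force: 18.3
```

Request:
send_rows(motion=[{"x":0,"y":0,"z":0,"rx":0,"ry":0,"rz":0,"jaw":0},{"x":0,"y":0,"z":0,"rx":0,"ry":0,"rz":0,"jaw":0},{"x":0,"y":0,"z":0,"rx":0,"ry":0,"rz":0,"jaw":0},{"x":0,"y":0,"z":0,"rx":0,"ry":0,"rz":0,"jaw":0},{"x":0,"y":0,"z":0,"rx":0,"ry":0,"rz":0,"jaw":0}], grip_force=30)

```text
clock: 15.05
tool_pos: [0.5234, 0.4096, 0.012]
eef_rot: [0.983, 0.183, 0.001, -0.0]
contact_force: [-0.7, 0.3, 4.8]
opening: 0.379
finger_force: 27.5
```

```bash
python3 - <<'E'
from h import *
np.set_printoptions(precision=4,suppress=True)
d=snapshot("wrist"); go(.5246,.4094,.013,21)
for p,s in blobs(mask(d,"red"),300): m,c,a,L,W=pca(cast(d,p,.006)); print(s,m,c,round(a,1),L,W)
E
```

```text
t 15.1 now [0.5234 0.4096 0.012 ] yaw 21.13 shift cm [ 0.11  0.06 -0.1 ] rotvec [-0.    -0.001  0.002] F [-0.8 -0.7  5.3] open 0.38 ff 27.5
[  264   129   146   240 14870] [0.5471 0.4156] [0.5436 0.4149] -172.3 0.08677526398768404 0.04500516716846896
```

Request:
send_rows(motion=[{"x":0,"y":0,"z":-0.7,"rx":0,"ry":0,"rz":0,"jaw":0},{"x":0,"y":0,"z":-1.5,"rx":0,"ry":0,"rz":0,"jaw":0},{"x":0,"y":0.5,"z":-2.5,"rx":0,"ry":0,"rz":0,"jaw":0},{"x":0,"y":2.0,"z":-3.0,"rx":0,"ry":0,"rz":0,"jaw":0},{"x":0,"y":3.5,"z":-2.0,"rx":0,"ry":0,"rz":0,"jaw":0}])

```text
clock: 15.6
tool_pos: [0.5436, 0.357, 0.1113]
eef_rot: [0.983, 0.186, 0.001, -0.002]
contact_force: [1.3, 0.4, 0.0]
opening: 0.379
finger_force: 27.7
```

```bash
python3 - <<'E'
from h import *
np.set_printoptions(precision=4,suppress=True)
for i in range(4): d=snapshot("wrist")
go(.5,-.19,.11,5)
cv2.imwrite("pics/w9.png",d["img"][:,:,::-1])
E
```

```text
t 15.8 now [0.5456 0.3521 0.1098] yaw 20.99 shift cm [-23.68  48.98  -0.04] rotvec [ 0.    -0.002  0.279] F [-0.7  1.1 -0.6] open 0.379 ff 27.7
```

View pics/w9.png

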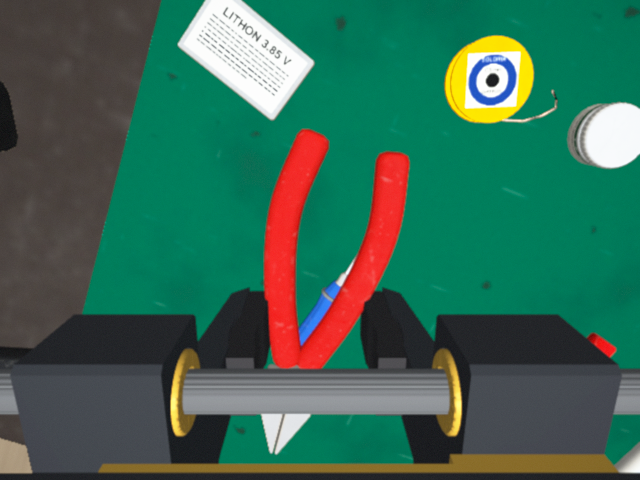

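The cutters are held firmly, with handle ends at (313,130) and (394,153) and the jaw tip at (274,452). Now I work out their pose in the hand.

```bash
cat > cut.py <<'E'
from h import *
np.set_printoptions(precision=4,suppress=True)
def inhand(d,s,L,Rr,T):
    P=cast(d,[L,Rr,T],s["tool_pos"][2]-.0065); h=(P[0]+P[1])/2; c=(h+P[2])/2; v=h-P[2]
    M=R.from_quat(s["eef_rot"]).as_matrix(); o=(c-s["tool_pos"])@M; a=np.degrees(np.arctan2(v[1],v[0])); yaw=np.degrees(np.arctan2(M[1,0],M[0,0]))
    print("len",np.linalg.norm(v),"spread",np.linalg.norm(P[0]-P[1]),"centre",c,"angle",a,"rel",a-yaw,"offset tool",o[:2]); return o[:2],a-yaw
E
python3 - <<'E'
from cut import *
d=snapshot("wrist"); s=get_state()
o,rel=inhand(d,s,(315,130),(394,153),(274,452))
yaw=5.2-rel; y=np.radians(yaw); M=np.array([[np.cos(y),np.sin(y)],[np.sin(y),-np.cos(y)]])
t=np.array([.4862,-.194])-M@o; print("target",t,yaw); go(*t,.11,yaw)
E
```

```text
len 0.1262266348770743 spread 0.026907330606253586 centre [0.5461 0.3547 0.1025] angle 7.396944203888972 rel -13.718701299871007 offset tool [ 0.0021 -0.0005]
target [ 0.4844 -0.1951] 18.918701299871007
t 15.85 now [0.5444 0.3535 0.109 ] yaw 21.12 shift cm [-25.36  49.02  -0.14] rotvec [-0.001 -0.     0.038] F [-0.2  0.1 -1.5] open 0.382 ff 27.7
```

Request:
send_rows(motion=[{"x":-2.1,"y":4.08,"z":0,"rx":0,"ry":0,"rz":0,"jaw":0},{"x":-2.1,"y":4.08,"z":0,"rx":0,"ry":0,"rz":0,"jaw":0},{"x":-2.1,"y":4.08,"z":0,"rx":0,"ry":0,"rz":0,"jaw":0},{"x":-2.1,"y":4.08,"z":0,"rx":0,"ry":0,"rz":0,"jaw":0},{"x":-2.1,"y":4.08,"z":0,"rx":0,"ry":0,"rz":0,"jaw":0}])

```text
clock: 16.35
tool_pos: [0.5192, 0.1252, 0.1081]
eef_rot: [0.983, 0.185, -0.0, -0.001]
contact_force: [0.5, -0.2, -0.9]
opening: 0.379
finger_force: 27.7
```

Request:
send_rows(motion=[{"x":-2.1,"y":4.08,"z":0,"rx":0,"ry":0,"rz":0,"jaw":0},{"x":-2.1,"y":4.08,"z":0,"rx":0,"ry":0,"rz":0,"jaw":0},{"x":-2.1,"y":4.08,"z":0,"rx":0,"ry":0,"rz":0,"jaw":0},{"x":-2.1,"y":4.08,"z":0,"rx":0,"ry":0,"rz":0,"jaw":0},{"x":-2.1,"y":4.08,"z":0,"rx":0,"ry":0,"rz":0,"jaw":0}])

```text
clock: 16.85
tool_pos: [0.4957, -0.1029, 0.1081]
eef_rot: [0.983, 0.185, -0.0, -0.001]
contact_force: [0.6, -0.5, -0.7]
opening: 0.377
finger_force: 27.7
```

Request:
send_rows(motion=[{"x":-2.1,"y":4.08,"z":0,"rx":0,"ry":0,"rz":0,"jaw":0},{"x":-2.1,"y":4.08,"z":0,"rx":0,"ry":0,"rz":0.038,"jaw":0},{"x":0,"y":0,"z":2.0,"rx":0,"ry":0,"rz":0,"jaw":0},{"x":0,"y":0,"z":0,"rx":0,"ry":0,"rz":0,"jaw":0},{"x":0,"y":0,"z":0,"rx":0,"ry":0,"rz":0,"jaw":0}])

```text
clock: 17.35
tool_pos: [0.4865, -0.1917, 0.0882]
eef_rot: [0.986, 0.166, -0.0, -0.001]
contact_force: [0.6, -0.2, -0.8]
opening: 0.376
finger_force: 27.7
```

```bash
python3 - <<'E'
from h import *
for i in range(4): d=snapshot("wrist")
go(.483,-.1954,.0265,18.9)
cv2.imwrite("pics/w10.png",d["img"][:,:,::-1])
E
```

```text
t 17.55 now [ 0.4869 -0.1925  0.0891] yaw 19.13 shift cm [-0.47  0.15  6.25] rotvec [-0.    -0.001  0.004] F [ 0.1 -0.9 -0.3] open 0.379 ff 27.7
```

View pics/w10.png

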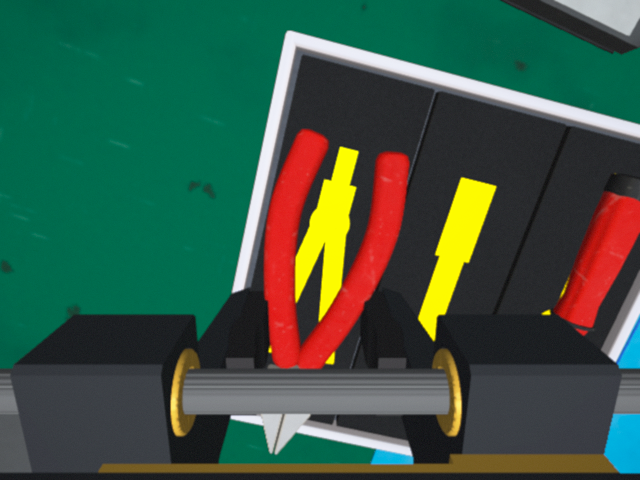

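The cutters in hand hang over their silhouette, whose jaw end shows at (348,148), and they run parallel to it. I make the small shift and lower.

Request:
send_rows(motion=[{"x":-0.47,"y":0.15,"z":1.0,"rx":0,"ry":0,"rz":0,"jaw":0},{"x":0,"y":0,"z":2.0,"rx":0,"ry":0,"rz":0,"jaw":0},{"x":0,"y":0,"z":1.5,"rx":0,"ry":0,"rz":0,"jaw":0},{"x":0,"y":0,"z":1.0,"rx":0,"ry":0,"rz":0,"jaw":0},{"x":0,"y":0,"z":0.5,"rx":0,"ry":0,"rz":0,"jaw":0}])

```text
clock: 18.05
tool_pos: [0.4815, -0.1969, 0.0275]
eef_rot: [0.986, 0.165, -0.001, -0.0]
contact_force: [0.8, -0.3, -1.3]
opening: 0.379
finger_force: 27.7
```

```bash
python3 - <<'E'
from h import *
for i in range(4): d=snapshot("wrist")
go(.483,-.1954,.0255,18.9)
E
```

```text
t 18.25 now [ 0.4823 -0.1972  0.0288] yaw 18.96 shift cm [ 0.12 -0.15  0.33] rotvec [ 0.    -0.     0.001] F [-0.4 -0.6 -0.5] open 0.381 ff 27.7
```

Request:
send_rows(motion=[{"x":0.12,"y":-0.15,"z":0.1,"rx":0,"ry":0,"rz":0,"jaw":0},{"x":0,"y":0,"z":0.15,"rx":0,"ry":0,"rz":0,"jaw":0},{"x":0,"y":0,"z":0,"rx":0,"ry":0,"rz":0,"jaw":0},{"x":0,"y":0,"z":0,"rx":0,"ry":0,"rz":0,"jaw":0},{"x":0,"y":0,"z":0,"rx":0,"ry":0,"rz":0,"jaw":0}])

```text
clock: 18.75
tool_pos: [0.4828, -0.1955, 0.0261]
eef_rot: [0.986, 0.165, 0.0, 0.0]
contact_force: [0.0, -0.1, -0.4]
opening: 0.378
finger_force: 27.7
```

Request:
send_rows(motion=[{"x":0,"y":0,"z":0,"rx":0,"ry":0,"rz":0,"jaw":3.4},{"x":0,"y":0,"z":0,"rx":0,"ry":0,"rz":0,"jaw":3.8},{"x":0,"y":0,"z":0,"rx":0,"ry":0,"rz":0,"jaw":4.2},{"x":0,"y":0,"z":0,"rx":0,"ry":0,"rz":0,"jaw":4.6},{"x":0,"y":0,"z":0,"rx":0,"ry":0,"rz":0,"jaw":4.6}])

```text
clock: 19.25
tool_pos: [0.4828, -0.1954, 0.026]
eef_rot: [0.986, 0.165, 0.0, 0.0]
contact_force: [0.0, 0.2, 0.0]
opening: 0.517
finger_force: 0.0
```

Request:
send_rows(motion=[{"x":0,"y":0,"z":-0.5,"rx":0,"ry":0,"rz":0,"jaw":4.6},{"x":0,"y":0,"z":-1.5,"rx":0,"ry":0,"rz":0,"jaw":4.6},{"x":0,"y":0,"z":-4.0,"rx":0,"ry":0,"rz":0,"jaw":4.6},{"x":0,"y":1.0,"z":-4.7,"rx":0,"ry":0,"rz":0.12,"jaw":5},{"x":0,"y":1.0,"z":-4.7,"rx":0,"ry":0,"rz":0.12,"jaw":7}])

```text
clock: 19.75
tool_pos: [0.4876, -0.2142, 0.1818]
eef_rot: [0.999, 0.043, -0.0, -0.001]
contact_force: [1.1, -1.1, -1.0]
opening: 0.636
finger_force: 0.0
```

Request:
send_rows(motion=[{"x":0,"y":1.5,"z":-4.5,"rx":0,"ry":0,"rz":0,"jaw":8.8},{"x":0,"y":1.0,"z":-2.5,"rx":0,"ry":0,"rz":0,"jaw":8.8},{"x":0,"y":0,"z":0,"rx":0,"ry":0,"rz":0,"jaw":8.8},{"x":0,"y":0,"z":0,"rx":0,"ry":0,"rz":0,"jaw":8.8},{"x":0,"y":0,"z":0,"rx":0,"ry":0,"rz":0,"jaw":8.8}])

```text
clock: 20.25
tool_pos: [0.4892, -0.2386, 0.2487]
eef_rot: [0.999, 0.046, -0.001, -0.001]
contact_force: [0.5, 0.9, 0.8]
opening: 1.0
finger_force: 0.0
```

```bash
python3 - <<'E'
from h import *
for i in range(4): d=snapshot("wrist")
go(.4948,.1738,.25,-12.2)
cv2.imwrite("pics/w11.png",d["img"][:,:,::-1])
for c,z in (("red",.019),("white",.019),("yellow",.013)):
  for p,s in blobs(mask(d,c),150):
    if 150<s[0]<480 and 50<s[1] and s[1]+s[3]<290: m,c_,a,L,W=pca(cast(d,p,z)); print(c,s,m,c_,round(a,1),L,W)
E
```

```text
t 20.45 now [ 0.4899 -0.2388  0.2489] yaw 5.26 shift cm [  4.28 -41.04  -0.07] rotvec [-0.001  0.002  0.305] F [0.1 0.1 0.1] open 0.999 ff 0.0
red [ 409  115   30   82 2007] [ 0.53593094 -0.32414441] [ 0.53389587 -0.32441003] -174.8 0.06707908010026073 0.022137930088670578
red [ 233  125   55  102 2644] [ 0.50674863 -0.18933822] [ 0.50433087 -0.18945053] -175.0 0.08595490589665072 0.04557775321111041
red [411 198  20  11 168] [ 0.49476758 -0.32824151] [ 0.49442596 -0.32846365] 95.6 0.01643006115252857 0.008883885091871602
white [412 210  12  78 420] [ 0.45566468 -0.33104304] [ 0.4524433  -0.33242157] -174.9 0.0721391777435686 0.008017309595500462
white [252 225  23  42 696] [ 0.44550432 -0.19506062] [ 0.44322736 -0.19524017] -176.4 0.03833056594905988 0.01960100292537585
yellow [ 330  127   24  137 2626] [ 0.49818326 -0.25935111] [ 0.49138757 -0.260401  ] -174.8 0.12070101121824642 0.019737680058887687
yellow [ 252  128   23   84 1324] [ 0.51193549 -0.19035189] [ 0.50914001 -0.19080557] -179.6 0.0717072502983806 0.01889130630438808
yellow [ 399  196   17   89 1008] [ 0.45717007 -0.32367941] [ 0.45744379 -0.32383572] -173.5 0.08298389509386689 0.012652456579369248
yellow [273 204  20  58 649] [ 0.45204054 -0.2110137 ] [ 0.45450684 -0.20980074] -168.0 0.05303325850936853 0.013251971009395104
yellow [417 206  12  76 451] [ 0.45511205 -0.33838157] [ 0.4557981  -0.33834091] -175.6 0.07098146066189118 0.00623887102663045
yellow [243 217  14  45 335] [ 0.4425786 -0.1816796] [ 0.44629581 -0.18211696] -178.4 0.04128194686705982 0.01123838335962355
```

View pics/w11.png

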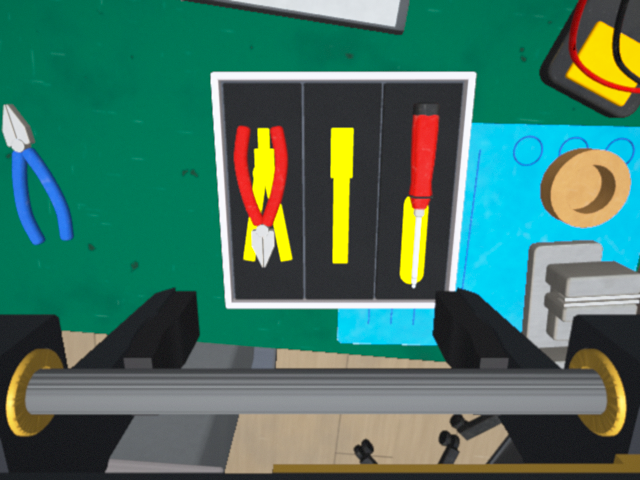

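The cutters lie parallel to the silhouette but about 2.8 mm to its +y side, with the tip at (263,266) against the silhouette's legs at 248 to 287. The driver is within 1.5 mm. I recentre the cutters by gripping once more with the jaws centred 2.8 mm over.

```bash
python3 -c "
from h import *
go(.4831,-.1982,.0265,19)"
```

```text
t 20.45 now [ 0.4899 -0.2388  0.2489] yaw 5.26 shift cm [-0.26 -4.08 22.24] rotvec [-0.001  0.002 -0.24 ] F [0.1 0.1 0.1] open 0.999 ff 0.0
```

Request:
send_rows(motion=[{"x":-0.1,"y":-1.4,"z":3.5,"rx":0,"ry":0,"rz":0,"jaw":4.6},{"x":-0.1,"y":-1.4,"z":4.0,"rx":0,"ry":0,"rz":0,"jaw":4.6},{"x":-0.1,"y":-1.3,"z":4.0,"rx":0,"ry":0,"rz":0,"jaw":4.6},{"x":0,"y":0,"z":3.0,"rx":0,"ry":0,"rz":-0.12,"jaw":4.6},{"x":0,"y":0,"z":2.0,"rx":0,"ry":0,"rz":-0.12,"jaw":4.6}])

```text
clock: 20.95
tool_pos: [0.4825, -0.1975, 0.0824]
eef_rot: [0.986, 0.168, -0.002, -0.001]
contact_force: [-0.8, -0.4, -0.2]
opening: 0.568
finger_force: 0.0
```

```bash
python3 - <<'E'
from h import *
for i in range(6): d=snapshot("wrist")
go(.4831,-.1982,.0265,19)
E
```

```text
t 21.25 now [ 0.4844 -0.1992  0.086 ] yaw 18.83 shift cm [-0.1  -0.14  5.95] rotvec [ 0.001 -0.002 -0.003] F [-0.4  0.3  0.2] open 0.525 ff 0.0
```

Request:
send_rows(motion=[{"x":-0.1,"y":-0.14,"z":2.0,"rx":0,"ry":0,"rz":0,"jaw":5},{"x":0,"y":0,"z":2.0,"rx":0,"ry":0,"rz":0,"jaw":5},{"x":0,"y":0,"z":1.0,"rx":0,"ry":0,"rz":0,"jaw":5},{"x":0,"y":0,"z":0.6,"rx":0,"ry":0,"rz":0,"jaw":5},{"x":0,"y":0,"z":0.3,"rx":0,"ry":0,"rz":0,"jaw":5}])

```text
clock: 21.75
tool_pos: [0.4826, -0.1981, 0.0262]
eef_rot: [0.986, 0.164, 0.0, 0.0]
contact_force: [0.5, -0.2, -0.0]
opening: 0.569
finger_force: 0.0
```

Request:
send_rows(motion=[{"x":0,"y":0,"z":0,"rx":0,"ry":0,"rz":0,"jaw":5},{"x":0,"y":0,"z":0,"rx":0,"ry":0,"rz":0,"jaw":4.0},{"x":0,"y":0,"z":0,"rx":0,"ry":0,"rz":0,"jaw":3.2},{"x":0,"y":0,"z":0,"rx":0,"ry":0,"rz":0,"jaw":3.2},{"x":0,"y":0,"z":0,"rx":0,"ry":0,"rz":0,"jaw":3.2}], grip_force=10)

```text
clock: 22.25
tool_pos: [0.4824, -0.1979, 0.0264]
eef_rot: [0.986, 0.165, 0.0, 0.0]
contact_force: [-1.2, 0.5, 3.5]
opening: 0.375
finger_force: 9.3
```

```bash
python3 -c "
from h import *
go(.4831,-.1982,.0265,19)"
```

```text
t 22.25 now [ 0.4824 -0.1979  0.0264] yaw 18.96 shift cm [ 0.05  0.05 -0.01] rotvec [ 0.    -0.001 -0.001] F [-1.2  0.5  3.5] open 0.375 ff 9.3
```

Gripped at 33 mm. I release, rise and look.

Request:
send_rows(motion=[{"x":0,"y":0,"z":0,"rx":0,"ry":0,"rz":0,"jaw":3.4},{"x":0,"y":0,"z":0,"rx":0,"ry":0,"rz":0,"jaw":3.8},{"x":0,"y":0,"z":0,"rx":0,"ry":0,"rz":0,"jaw":4.2},{"x":0,"y":0,"z":0,"rx":0,"ry":0,"rz":0,"jaw":4.6},{"x":0,"y":0,"z":0,"rx":0,"ry":0,"rz":0,"jaw":4.6}])

```text
clock: 22.75
tool_pos: [0.4822, -0.198, 0.0258]
eef_rot: [0.986, 0.165, -0.0, 0.0]
contact_force: [0.1, -0.3, -0.5]
opening: 0.521
finger_force: 0.0
```

Request:
send_rows(motion=[{"x":0,"y":0,"z":-0.5,"rx":0,"ry":0,"rz":0,"jaw":4.6},{"x":0,"y":0,"z":-1.5,"rx":0,"ry":0,"rz":0,"jaw":4.6},{"x":0,"y":0,"z":-4.0,"rx":0,"ry":0,"rz":0,"jaw":4.6},{"x":0,"y":1.0,"z":-4.7,"rx":0,"ry":0,"rz":0.12,"jaw":5},{"x":0,"y":1.0,"z":-4.7,"rx":0,"ry":0,"rz":0.12,"jaw":7}])

```text
clock: 23.25
tool_pos: [0.4871, -0.2169, 0.1818]
eef_rot: [0.999, 0.043, -0.0, -0.001]
contact_force: [0.8, -0.6, -0.8]
opening: 0.64
finger_force: 0.0
```

Request:
send_rows(motion=[{"x":0,"y":1.5,"z":-4.5,"rx":0,"ry":0,"rz":0,"jaw":8.8},{"x":0,"y":1.0,"z":-2.5,"rx":0,"ry":0,"rz":0,"jaw":8.8},{"x":0,"y":0,"z":0,"rx":0,"ry":0,"rz":0,"jaw":8.8},{"x":0,"y":0,"z":0,"rx":0,"ry":0,"rz":0,"jaw":8.8},{"x":0,"y":0,"z":0,"rx":0,"ry":0,"rz":0,"jaw":8.8}])

```text
clock: 23.75
tool_pos: [0.4888, -0.2412, 0.2487]
eef_rot: [0.999, 0.046, -0.001, -0.001]
contact_force: [-0.4, 0.4, -0.3]
opening: 0.999
finger_force: 0.0
```

```bash
python3 - <<'E'
from h import *
np.set_printoptions(precision=4,suppress=True)
for i in range(4): d=snapshot("wrist")
go(.5046,.1717,.25,-12.2)
for c,z in (("red",.019),("white",.019),("yellow",.013)):
  for p,s in blobs(mask(d,c),500):
    if 150<s[0]<480 and 50<s[1] and s[1]+s[3]<290: m,c_,a,L,W=pca(cast(d,p,z)); print(c,s,m,c_,round(a,1),L,W)
E
```

```text
t 23.95 now [ 0.4894 -0.2414  0.2489] yaw 5.26 shift cm [  5.31 -41.    -0.07] rotvec [-0.001  0.002  0.305] F [-0.9  0.2 -0.3] open 0.997 ff 0.0
red [ 406  114   30   82 2010] [ 0.536  -0.3241] [ 0.534  -0.3243] -174.8 0.0669935151334348 0.02222825185066054
red [ 232  122   55  102 2666] [ 0.5084 -0.1914] [ 0.5061 -0.1913] -172.6 0.08526156806773955 0.04595726870630333
white [253 222  24  43 697] [ 0.4472 -0.1992] [ 0.4452 -0.1997] -173.4 0.039097803587786334 0.020023767373096794
yellow [ 249  127   24   77 1324] [ 0.513  -0.1913] [ 0.5124 -0.1909] -175.8 0.06491477115232627 0.01992349539566017
yellow [ 327  127   24  136 2606] [ 0.4979 -0.2594] [ 0.4911 -0.2603] -174.7 0.1197443787718182 0.01972682944039285
yellow [ 397  195   16   89 1000] [ 0.4571 -0.3236] [ 0.4577 -0.3238] -173.4 0.08285239559758595 0.012278272557979157
yellow [240 209  17  52 532] [ 0.4468 -0.183 ] [ 0.4495 -0.184 ] 179.2 0.047717881872916465 0.012811587624169007
```

The cutters' centre is now (0.488, -0.1936), but closing turned them about 2.3° and 2 mm lengthwise. I grip them again where they are and take out the turn with the wrist.

Request:
send_rows(motion=[{"x":-0.1,"y":-1.4,"z":3.5,"rx":0,"ry":0,"rz":0,"jaw":5},{"x":-0.1,"y":-1.5,"z":4.0,"rx":0,"ry":0,"rz":0,"jaw":5},{"x":-0.1,"y":-1.5,"z":4.0,"rx":0,"ry":0,"rz":0,"jaw":5},{"x":0,"y":0,"z":3.0,"rx":0,"ry":0,"rz":-0.12,"jaw":5},{"x":0,"y":0,"z":2.0,"rx":0,"ry":0,"rz":-0.12,"jaw":5}])

```text
clock: 24.45
tool_pos: [0.4817, -0.197, 0.0824]
eef_rot: [0.986, 0.168, -0.002, -0.001]
contact_force: [0.4, -0.7, -0.0]
opening: 0.582
finger_force: 0.0
```

```bash
python3 - <<'E'
from h import *
for i in range(6): d=snapshot("wrist")
go(.4824,-.1980,.026,19)
E
```

```text
t 24.75 now [ 0.4836 -0.1988  0.086 ] yaw 18.83 shift cm [-0.1  -0.12  6.  ] rotvec [ 0.001 -0.002 -0.003] F [-0.2 -0.1 -0. ] open 0.568 ff 0.0
```

Request:
send_rows(motion=[{"x":-0.1,"y":-0.12,"z":2.0,"rx":0,"ry":0,"rz":0,"jaw":5},{"x":0,"y":0,"z":2.0,"rx":0,"ry":0,"rz":0,"jaw":5},{"x":0,"y":0,"z":1.0,"rx":0,"ry":0,"rz":0,"jaw":5},{"x":0,"y":0,"z":0.6,"rx":0,"ry":0,"rz":0,"jaw":5},{"x":0,"y":0,"z":0.35,"rx":0,"ry":0,"rz":0,"jaw":5}])

```text
clock: 25.25
tool_pos: [0.4819, -0.1979, 0.0257]
eef_rot: [0.986, 0.164, 0.0, 0.0]
contact_force: [0.6, 0.3, -0.6]
opening: 0.565
finger_force: 0.0
```

Request:
send_rows(motion=[{"x":0,"y":0,"z":0,"rx":0,"ry":0,"rz":0,"jaw":5},{"x":0,"y":0,"z":0,"rx":0,"ry":0,"rz":0,"jaw":3.8},{"x":0,"y":0,"z":0,"rx":0,"ry":0,"rz":0,"jaw":0},{"x":0,"y":0,"z":0,"rx":0,"ry":0,"rz":0,"jaw":0},{"x":0,"y":0,"z":0,"rx":0,"ry":0,"rz":0,"jaw":0}], grip_force=20)

```text
clock: 25.75
tool_pos: [0.4819, -0.1977, 0.0259]
eef_rot: [0.986, 0.165, 0.0, 0.0]
contact_force: [0.6, 1.1, 2.9]
opening: 0.365
finger_force: 18.6
```

Request:
send_rows(motion=[{"x":0,"y":0,"z":-0.1,"rx":0,"ry":0,"rz":0,"jaw":0},{"x":-0.2,"y":-0.05,"z":0,"rx":0,"ry":0,"rz":0.042,"jaw":0},{"x":0,"y":0,"z":0,"rx":0,"ry":0,"rz":0,"jaw":0},{"x":0,"y":0,"z":0.1,"rx":0,"ry":0,"rz":0,"jaw":0},{"x":0,"y":0,"z":0,"rx":0,"ry":0,"rz":0,"jaw":0}])

```text
clock: 26.25
tool_pos: [0.4791, -0.1981, 0.0258]
eef_rot: [0.99, 0.144, -0.0, 0.0]
contact_force: [-1.3, 0.5, 5.3]
opening: 0.366
finger_force: 19.0
```

Request:
send_rows(motion=[{"x":0,"y":0,"z":0,"rx":0,"ry":0,"rz":0,"jaw":3.4},{"x":0,"y":0,"z":0,"rx":0,"ry":0,"rz":0,"jaw":3.8},{"x":0,"y":0,"z":0,"rx":0,"ry":0,"rz":0,"jaw":4.2},{"x":0,"y":0,"z":0,"rx":0,"ry":0,"rz":0,"jaw":4.6},{"x":0,"y":0,"z":0,"rx":0,"ry":0,"rz":0,"jaw":4.6}])

```text
clock: 26.75
tool_pos: [0.4795, -0.1978, 0.0253]
eef_rot: [0.99, 0.144, 0.0, -0.0]
contact_force: [0.1, 0.2, 0.1]
opening: 0.518
finger_force: 0.0
```

Request:
send_rows(motion=[{"x":0,"y":0,"z":-0.5,"rx":0,"ry":0,"rz":0,"jaw":4.6},{"x":0,"y":0,"z":-1.5,"rx":0,"ry":0,"rz":0,"jaw":4.6},{"x":0,"y":0,"z":-4.0,"rx":0,"ry":0,"rz":0,"jaw":4.6},{"x":0,"y":1.0,"z":-4.7,"rx":0,"ry":0,"rz":0.1,"jaw":5},{"x":0,"y":1.0,"z":-4.7,"rx":0,"ry":0,"rz":0.1,"jaw":7}])

```text
clock: 27.25
tool_pos: [0.4837, -0.217, 0.1813]
eef_rot: [0.999, 0.043, -0.0, -0.001]
contact_force: [1.7, -0.2, -0.6]
opening: 0.636
finger_force: 0.0
```

Request:
send_rows(motion=[{"x":0,"y":1.5,"z":-4.5,"rx":0,"ry":0,"rz":0,"jaw":8.8},{"x":0,"y":1.0,"z":-2.5,"rx":0,"ry":0,"rz":0,"jaw":8.8},{"x":0,"y":0,"z":0,"rx":0,"ry":0,"rz":0,"jaw":8.8},{"x":0,"y":0,"z":0,"rx":0,"ry":0,"rz":0,"jaw":8.8},{"x":0,"y":0,"z":0,"rx":0,"ry":0,"rz":0,"jaw":8.8}])

```text
clock: 27.75
tool_pos: [0.4854, -0.2413, 0.2482]
eef_rot: [0.999, 0.045, -0.001, -0.001]
contact_force: [-0.3, 0.0, 1.0]
opening: 1.002
finger_force: 0.0
```

```bash
python3 - <<'E'
from h import *
np.set_printoptions(precision=4,suppress=True)
for i in range(4): d=snapshot("wrist")
go(.47,.1793,.25,-12.2)
for c,z in (("red",.019),("white",.019),("yellow",.013)):
  for p,s in blobs(mask(d,c),500):
    if 150<s[0]<480 and 50<s[1] and s[1]+s[3]<290: m,c_,a,L,W=pca(cast(d,p,z)); print(c,s,m,c_,round(a,1),L,W)
E
```

```text
t 27.95 now [ 0.4859 -0.2415  0.2484] yaw 5.15 shift cm [  2.19 -42.06  -0.11] rotvec [-0.001  0.002  0.303] F [-0.7  0.4 -0. ] open 0.996 ff 0.0
red [ 406  109   31   83 2052] [ 0.536  -0.3241] [ 0.5341 -0.3243] -174.9 0.06733477221862216 0.02203130020449222
red [ 234  122   55  102 2677] [ 0.5059 -0.1929] [ 0.503  -0.1932] -175.4 0.08564091843182292 0.04549110888896152
white [252 222  23  43 709] [ 0.4442 -0.1977] [ 0.4419 -0.1978] -175.9 0.03905449733317551 0.01962951089564169
yellow [ 249  123   26   80 1404] [ 0.5119 -0.1917] [ 0.5112 -0.1918] -174.9 0.0670468836406232 0.02154799052374761
yellow [ 327  122   24  138 2630] [ 0.4981 -0.2594] [ 0.4912 -0.2601] -174.8 0.1207327912093483 0.019753024127238915
yellow [ 397  191   16   90 1011] [ 0.4571 -0.3236] [ 0.4575 -0.3238] -173.5 0.08331177895170513 0.01223437133380328
yellow [271 207  19  51 529] [ 0.4487 -0.2122] [ 0.4513 -0.2108] -169.2 0.046339056708947265 0.013259869547376872
```

The cutters are now at (0.485, -0.1947) with yaw 4.6°, which is good. Next the marker.

Request:
send_rows(motion=[{"x":0.4,"y":-4.6,"z":0,"rx":0,"ry":0,"rz":0,"jaw":8},{"x":0.4,"y":-4.6,"z":0,"rx":0,"ry":0,"rz":0,"jaw":6},{"x":0.4,"y":-4.6,"z":0,"rx":0,"ry":0,"rz":0,"jaw":5},{"x":0.4,"y":-4.6,"z":0,"rx":0,"ry":0,"rz":0,"jaw":5},{"x":0.4,"y":-4.6,"z":0,"rx":0,"ry":0,"rz":0,"jaw":5}])

```text
clock: 28.45
tool_pos: [0.4854, -0.0094, 0.249]
eef_rot: [0.999, 0.045, -0.0, -0.0]
contact_force: [0.4, -0.1, -0.3]
opening: 0.577
finger_force: 0.0
```

Request:
send_rows(motion=[{"x":0.4,"y":-4.6,"z":0.5,"rx":0,"ry":0,"rz":0,"jaw":5},{"x":0.4,"y":-4.6,"z":1.0,"rx":0,"ry":0,"rz":0,"jaw":5},{"x":0.4,"y":-4.6,"z":1.0,"rx":0,"ry":0,"rz":0,"jaw":5},{"x":0.4,"y":-4.6,"z":1.0,"rx":0,"ry":0,"rz":0,"jaw":5},{"x":0,"y":0,"z":3.5,"rx":0,"ry":0,"rz":0.1,"jaw":5}])

```text
clock: 28.95
tool_pos: [0.4868, 0.1837, 0.1809]
eef_rot: [1.0, -0.001, 0.003, -0.005]
contact_force: [0.3, 0.1, 0.0]
opening: 0.569
finger_force: 0.0
```

Request:
send_rows(motion=[{"x":0,"y":0,"z":3.5,"rx":0,"ry":0,"rz":0.1,"jaw":5},{"x":0,"y":0,"z":3.5,"rx":0,"ry":0,"rz":0.1,"jaw":5},{"x":0,"y":0,"z":2.0,"rx":0,"ry":0,"rz":0,"jaw":5},{"x":0,"y":0,"z":0,"rx":0,"ry":0,"rz":0,"jaw":5},{"x":0,"y":0,"z":0,"rx":0,"ry":0,"rz":0,"jaw":5}])

```text
clock: 29.45
tool_pos: [0.4853, 0.1736, 0.0894]
eef_rot: [0.994, -0.105, -0.0, 0.0]
contact_force: [0.5, 0.5, 0.6]
opening: 0.57
finger_force: 0.0
```

```bash
python3 - <<'E'
from h import *
for i in range(4): d=snapshot("wrist")
go(.485,.1759,.0155,-12.2)
cv2.imwrite("pics/w12.png",d["img"][:,:,::-1])
h=mask(d,"red"); 
for p,s in blobs(h,400):
  m,c_,a,L,W=pca(cast(d,p,.009)); print(s,m,c_,round(a,1),L,W)
E
```

```text
t 29.65 now [0.4863 0.1736 0.0907] yaw -12.12 shift cm [-0.19 -0.19  7.52] rotvec [-0.001 -0.002  0.001] F [ 0.2 -0.4  0.6] open 0.567 ff 0.0
[ 298  123   32   81 2570] [0.53320113 0.16493349] [0.53280133 0.16504799] 167.8 0.03981060965660026 0.015935045829033094
```

Request:
send_rows(motion=[{"x":-0.2,"y":-0.19,"z":2.5,"rx":0,"ry":0,"rz":0,"jaw":5},{"x":0,"y":0,"z":2.5,"rx":0,"ry":0,"rz":0,"jaw":5},{"x":0,"y":0,"z":1.5,"rx":0,"ry":0,"rz":0,"jaw":5},{"x":0,"y":0,"z":0.7,"rx":0,"ry":0,"rz":0,"jaw":5},{"x":0,"y":0,"z":0.3,"rx":0,"ry":0,"rz":0,"jaw":5}])

```text
clock: 30.15
tool_pos: [0.4843, 0.1757, 0.0146]
eef_rot: [0.994, -0.105, 0.0, -0.0]
contact_force: [0.4, -0.1, 0.5]
opening: 0.567
finger_force: 0.0
```

Request:
send_rows(motion=[{"x":0,"y":0,"z":0,"rx":0,"ry":0,"rz":0,"jaw":4},{"x":0,"y":0,"z":0,"rx":0,"ry":0,"rz":0,"jaw":2},{"x":0,"y":0,"z":0,"rx":0,"ry":0,"rz":0,"jaw":0},{"x":0,"y":0,"z":0,"rx":0,"ry":0,"rz":0,"jaw":0},{"x":0,"y":0,"z":0,"rx":0,"ry":0,"rz":0,"jaw":0}], grip_force=15)

```text
clock: 30.65
tool_pos: [0.4842, 0.1757, 0.0149]
eef_rot: [0.994, -0.105, 0.0, -0.0]
contact_force: [-0.5, -0.7, 2.7]
opening: 0.184
finger_force: 15.0
```

Request:
send_rows(motion=[{"x":0,"y":0,"z":0,"rx":0,"ry":0,"rz":0,"jaw":0},{"x":0,"y":0,"z":0,"rx":0,"ry":0,"rz":0,"jaw":0},{"x":0,"y":0,"z":0,"rx":0,"ry":0,"rz":0,"jaw":0},{"x":0,"y":0,"z":0,"rx":0,"ry":0,"rz":0,"jaw":0},{"x":0,"y":0,"z":0,"rx":0,"ry":0,"rz":0,"jaw":0}])

```text
clock: 31.15
tool_pos: [0.4842, 0.1756, 0.0148]
eef_rot: [0.994, -0.105, 0.0, -0.0]
contact_force: [-0.8, -0.3, 5.5]
opening: 0.188
finger_force: 15.0
```

```bash
python3 - <<'E'
from h import *
np.set_printoptions(precision=4,suppress=True)
d=snapshot("wrist"); go(.485,.1759,.0155,-12.2); s=get_state()
for p,t in blobs(mask(d,"red"),400):
  m,c_,a,L,W=pca(cast(d,p,.009)); print(t,m,c_,round(a,1),L,W)
  M=R.from_quat(s["eef_rot"]).as_matrix(); o=(np.r_[c_,s["tool_pos"][2]]-s["tool_pos"])@M; print("cap centre in tool",o, "pen centre x in tool", o[0]-.0405)
E
```

```text
t 31.2 now [0.4842 0.1756 0.0148] yaw -12.11 shift cm [ 0.07 -0.04 -0.07] rotvec [-0.    -0.001  0.002] F [-0.4  0.3  5.9] open 0.186 ff 15.0
[ 292  119   50  125 5998] [0.533 0.165] [0.5324 0.1652] 167.5 0.041173436092515864 0.01645354110540742
cap centre in tool [0.0492 0.0001 0.    ] pen centre x in tool 0.008723706541722977
```

Request:
send_rows(motion=[{"x":0,"y":0,"z":-0.7,"rx":0,"ry":0,"rz":0,"jaw":0},{"x":0,"y":0,"z":-1.5,"rx":0,"ry":0,"rz":0,"jaw":0},{"x":0,"y":0,"z":-2.5,"rx":0,"ry":0,"rz":0,"jaw":0},{"x":0,"y":0,"z":-2.5,"rx":0,"ry":0,"rz":0,"jaw":0},{"x":0,"y":0,"z":-2.0,"rx":0,"ry":0,"rz":0,"jaw":0}])

```text
clock: 31.7
tool_pos: [0.4839, 0.1755, 0.1078]
eef_rot: [0.994, -0.105, 0.0, 0.0]
contact_force: [0.3, -1.2, -0.9]
opening: 0.188
finger_force: 15.0
```

Request:
send_rows(motion=[{"x":0.89,"y":4.28,"z":0,"rx":0,"ry":0,"rz":0,"jaw":0},{"x":0.89,"y":4.28,"z":0,"rx":0,"ry":0,"rz":0,"jaw":0},{"x":0.89,"y":4.28,"z":0,"rx":0,"ry":0,"rz":0,"jaw":0},{"x":0.89,"y":4.28,"z":0,"rx":0,"ry":0,"rz":0,"jaw":0},{"x":0.89,"y":4.28,"z":0,"rx":0,"ry":0,"rz":0,"jaw":0}])

```text
clock: 32.2
tool_pos: [0.4823, -0.0447, 0.1067]
eef_rot: [0.994, -0.105, -0.0, 0.0]
contact_force: [0.4, 0.8, -0.4]
opening: 0.18
finger_force: 15.0
```

Request:
send_rows(motion=[{"x":0.89,"y":4.28,"z":0,"rx":0,"ry":0,"rz":0,"jaw":0},{"x":0.89,"y":4.28,"z":0,"rx":0,"ry":0,"rz":0,"jaw":0},{"x":0.89,"y":4.28,"z":0,"rx":0,"ry":0,"rz":0,"jaw":0},{"x":0.89,"y":4.28,"z":0,"rx":0,"ry":0,"rz":0,"jaw":0},{"x":0.89,"y":4.28,"z":0,"rx":0,"ry":0,"rz":0,"jaw":0}])

```text
clock: 32.7
tool_pos: [0.4807, -0.2635, 0.1067]
eef_rot: [0.994, -0.105, -0.0, 0.0]
contact_force: [1.0, -0.3, 0.2]
opening: 0.184
finger_force: 15.0
```

Request:
send_rows(motion=[{"x":0,"y":0,"z":0,"rx":0,"ry":0,"rz":-0.1,"jaw":0},{"x":0,"y":0,"z":0,"rx":0,"ry":0,"rz":-0.1,"jaw":0},{"x":0,"y":0,"z":1.0,"rx":0,"ry":0,"rz":-0.1,"jaw":0},{"x":0,"y":0,"z":1.0,"rx":0,"ry":0,"rz":0,"jaw":0},{"x":0,"y":0,"z":0,"rx":0,"ry":0,"rz":0,"jaw":0}])

```text
clock: 33.2
tool_pos: [0.4802, -0.2613, 0.0853]
eef_rot: [0.999, 0.043, -0.001, -0.0]
contact_force: [-0.0, 0.5, 0.3]
opening: 0.188
finger_force: 15.0
```

```bash
python3 - <<'E'
from h import *
np.set_printoptions(precision=4,suppress=True)
for i in range(4): d=snapshot("wrist")
go(.4815,-.2609,.0285,5.2); s=get_state()
for p,t in blobs(mask(d,"red"),400):
  m,c_,a,L,W=pca(cast(d,p,s["tool_pos"][2]-.006)); print(t,m,c_,round(a,1),L,W)
E
```

```text
t 33.4 now [ 0.4815 -0.2614  0.0867] yaw 5.05 shift cm [ 0.   -0.05  5.82] rotvec [ 0.    -0.    -0.003] F [ 0.3 -0.1 -0.2] open 0.186 ff 15.0
[ 434   91   58  150 6551] [ 0.5413 -0.3036] [ 0.5392 -0.3037] -174.9 0.048464696346281616 0.01551483041242351
[ 127  117   98  176 8295] [ 0.5197 -0.2115] [ 0.5176 -0.2119] -175.4 0.06001219918791506 0.03188977179282902
[ 291  119   51  125 6053] [ 0.5309 -0.257 ] [ 0.5304 -0.2569] -175.4 0.0411876888500881 0.01678739634948686
[437 241  35  21 527] [ 0.5111 -0.3064] [ 0.5109 -0.3062] 88.8 0.011907467815098719 0.006797199710494669
```

Request:
send_rows(motion=[{"x":0,"y":-0.05,"z":2.0,"rx":0,"ry":0,"rz":-0.005,"jaw":0},{"x":0,"y":0,"z":2.0,"rx":0,"ry":0,"rz":0,"jaw":0},{"x":0,"y":0,"z":1.0,"rx":0,"ry":0,"rz":0,"jaw":0},{"x":0,"y":0,"z":0.6,"rx":0,"ry":0,"rz":0,"jaw":0},{"x":0,"y":0,"z":0.2,"rx":0,"ry":0,"rz":0,"jaw":0}])

```text
clock: 33.9
tool_pos: [0.4814, -0.2609, 0.0283]
eef_rot: [0.999, 0.047, -0.0, 0.0]
contact_force: [-0.3, -0.8, -1.2]
opening: 0.188
finger_force: 15.0
```

```bash
python3 - <<'E'
from h import *
for i in range(4): d=snapshot("wrist")
go(.4815,-.2609,.0280,5.2)
E
```

```text
t 34.1 now [ 0.4817 -0.2612  0.0291] yaw 5.36 shift cm [-0.01 -0.03  0.11] rotvec [ 0.001 -0.001  0.003] F [ 1.2  0.4 -0.1] open 0.186 ff 15.0
```

Request:
send_rows(motion=[{"x":0,"y":-0.03,"z":0.1,"rx":0,"ry":0,"rz":0,"jaw":0},{"x":0,"y":0,"z":0,"rx":0,"ry":0,"rz":0,"jaw":0},{"x":0,"y":0,"z":0,"rx":0,"ry":0,"rz":0,"jaw":1.8},{"x":0,"y":0,"z":0,"rx":0,"ry":0,"rz":0,"jaw":2.3},{"x":0,"y":0,"z":0,"rx":0,"ry":0,"rz":0,"jaw":2.9}])

```text
clock: 34.6
tool_pos: [0.4811, -0.2607, 0.0274]
eef_rot: [0.999, 0.047, -0.0, -0.0]
contact_force: [0.0, -0.1, -0.1]
opening: 0.315
finger_force: 0.0
```

Request:
send_rows(motion=[{"x":0,"y":0,"z":0,"rx":0,"ry":0,"rz":0,"jaw":2.9},{"x":0,"y":0,"z":-0.5,"rx":0,"ry":0,"rz":0,"jaw":2.9},{"x":0,"y":0,"z":-1.5,"rx":0,"ry":0,"rz":0,"jaw":2.9},{"x":0,"y":0,"z":-4.5,"rx":0,"ry":0,"rz":0,"jaw":3},{"x":0,"y":0,"z":-4.9,"rx":0,"ry":0,"rz":0,"jaw":5}])

```text
clock: 35.1
tool_pos: [0.4802, -0.2603, 0.142]
eef_rot: [0.999, 0.047, -0.001, -0.001]
contact_force: [0.1, -0.8, 0.7]
opening: 0.407
finger_force: 0.0
```

Request:
send_rows(motion=[{"x":0,"y":0,"z":-4.9,"rx":0,"ry":0,"rz":0,"jaw":8.8},{"x":0,"y":0,"z":-4.9,"rx":0,"ry":0,"rz":0,"jaw":8.8},{"x":0,"y":0,"z":-1,"rx":0,"ry":0,"rz":0,"jaw":8.8},{"x":0,"y":0,"z":0,"rx":0,"ry":0,"rz":0,"jaw":8.8},{"x":0,"y":0,"z":0,"rx":0,"ry":0,"rz":0,"jaw":8.8}])

```text
clock: 35.6
tool_pos: [0.4801, -0.2608, 0.2484]
eef_rot: [0.999, 0.047, -0.001, -0.0]
contact_force: [-1.0, -0.2, -0.4]
opening: 0.863
finger_force: 0.0
```

```bash
python3 - <<'E'
from h import *
np.set_printoptions(precision=4,suppress=True)
for i in range(4): d=snapshot("wrist")
go(.48,-.26,.25,5.2)
cv2.imwrite("pics/w13.png",d["img"][:,:,::-1])
for c,z in (("red",.0215),("white",.0215)):
  for p,s in blobs(mask(d,c),300):
    if 150<s[0]<480 and 50<s[1] and s[1]+s[3]<290: m,c_,a,L,W=pca(cast(d,p,z)); print(c,s,m,c_,round(a,1),L,W)
E
```

```text
t 35.8 now [ 0.4804 -0.2604  0.2478] yaw 5.39 shift cm [-0.03 -0.04 -0.22] rotvec [-0.002  0.003  0.003] F [-0.3  0.4  0.3] open 0.993 ff 0.0
red [ 385   99   30   84 2067] [ 0.5365 -0.3233] [ 0.5348 -0.3236] -175.0 0.06682377543491302 0.021903898358396866
red [ 211  112   56  104 2726] [ 0.5062 -0.1933] [ 0.5031 -0.1933] -175.5 0.08516633147829686 0.04542816539394691
red [308 112  19  50 864] [ 0.5321 -0.256 ] [ 0.5322 -0.2561] -174.9 0.03926654258599372 0.01499537433486647
white [ 307  163   21   91 1712] [ 0.4741 -0.2615] [ 0.4717 -0.2616] -174.7 0.07911921202147067 0.016870463350746885
white [389 196  12  81 444] [ 0.4568 -0.3302] [ 0.4534 -0.3315] -175.1 0.07301190363066426 0.00783934210932985
white [230 213  24  43 710] [ 0.4449 -0.198 ] [ 0.4433 -0.1984] -175.9 0.03827593651955012 0.019940081550973578
```

View pics/w13.png

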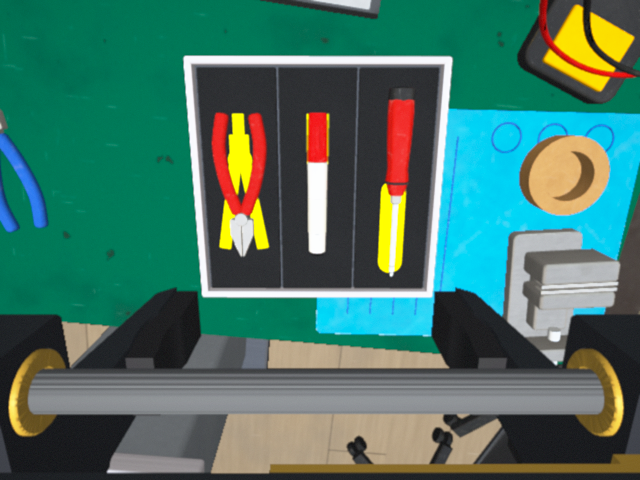

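All three red tools lie flat on their own silhouettes: cutters (240,183), marker (317,183), driver (398,180). Each is within about 2 mm and 1°, the gripper is clear above, and I never touched the blue and black tools. I hand in.

```bash
python3 -c "
from plant import *
print(finish_job())"
```

```text
the job is handed in; nothing more can be done
None
```

The red screwdriver, cutters and marker lie flat on their own silhouettes, each within about 2 mm and 1° by the wrist camera, placed in the order asked; the blue and black tools were left alone, and the job was handed in at about 36 s (the result was not reported back).

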